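# Turn the cake board gold side up and lay it on its plinth

### The job

The narrow cake board lies dark side up on the counter. Turn it over with the help of the upright red rail: stand the board on edge against the rail, let go so that it leans there by itself, then take hold of it again another way and lay it gently, gold side up, lengthwise on the green plinth, centred between its two brass lips. Leave the cake ring, the biscuit tub and the gift box where they stand.

Things in the scene. Friction and masses are not known exactly. Their poses are not given: they have to be found in the camera images.
- board: Loose stiff cake board, 140 x 64 x 12 mm, about 0.16 kg; one broad face dark wood, the other gold. Origin at its very centre; x along the 140 mm length, y along the 64 mm width, z out of the dark face (up at the start, down at the end). Starts flat on the counter, gold face down, left or right of the rail, its x pointing to the robot's left within 0.35 rad.
- rail: Fixed upright rail between board and plinth: red panel 180 mm long, 12 mm thick, with a 12 mm brass bar along its top (bar's axis 79 mm, top 85 mm high). Origin on the counter under its middle; x along it, away from the robot within 0.25 rad, y out of its left face, z up. Its two broad faces (y = +-6 mm) are alike and clear; lean the board on either. At each end a foot 50 mm wide, 6 mm high.
- plinth: Fixed green plinth, 168 mm long (x), 50 mm wide (y, narrower than the board), flat top 30 mm high; at each end of the top a brass lip 8 mm long, 5 mm high, 152 mm clear between them. Origin on the counter under its centre; x points to the robot's left within 0.35 rad, z up. It stands across the rail from the board; the two swap sides between starts.
- seat (a point): The centre of the plinth's flat top, between the lips, 30 mm above the counter; axes as the plinth's. The board's centre comes to lie 6 mm above it.
- cake_ring: Bystander: a loose steel cake ring, 100 mm outer diameter, 45 mm high, standing on the counter beside the board, on the robot side of it. Origin at the centre of its underside, z up.
- tub: Bystander: a loose amber biscuit tub with a gold lid, 72 mm in diameter, 100 mm high, standing on the counter close beside the plinth, on its far side. Origin at the centre of its underside, z up.
- gift_box: Bystander: a loose red and brown gift box with gold ribbon, 73 x 103 mm (x, y), 54 mm high, standing on the counter beyond the far end of the rail. Origin at the centre of its underside, z up.
There are look-alikes about, which are no part of the job. What is shaped like the rail but turquoise is not meant.

How it is judged (in metres and radians):
On the way:
1. the board stands on edge (within 25 degrees of upright), leaning against the rail, not touched by the robot (angle between board's own z axis and vertical between 1.13 and 2.01 rad and contact force between board and rail above 0.02 N and contact force between each of the fingers, the arm and board below 0.05 N), for 0.3 s.
At the end, for the whole second after the job is handed in: Board still and flat on the plinth between the lips, gold face up, centre within 12 mm of the seat centre, length along the plinth within 8 degrees (either way round), released; cake ring, tub and gift box upright (within 0.3 rad) and within 25 mm of where they stood (angle between board's own z axis and vertical above 3.06 rad and horizontal distance between board and seat below 0.012 m and z of board in the frame of seat between 0.003 and 0.009 m and angle between the x axis of board and the x axis of plinth, either way round below 0.14 rad and linear speed of board below 0.02 m/s and angular speed of board below 0.1 rad/s and contact force between each of the fingers, the arm and board below 0.05 N and not (distance of cake_ring from where it was at the start of the episode above 0.025 m) and not (distance of tub from where it was at the start of the episode above 0.025 m) and not (distance of gift_box from where it was at the start of the episode above 0.025 m) and not (angle between cake_ring's own z axis and vertical above 0.3 rad) and not (angle between tub's own z axis and vertical above 0.3 rad) and not (angle between gift_box's own z axis and vertical above 0.3 rad)); the robot touches nothing.
It fails at once if the cake ring, tub or gift box is shifted by more than 25 mm or tipped by more than 0.3 rad (distance of any of cake_ring, tub, gift_box from where it was at the start of the episode above 0.025 m or angle between any of cake_ring, tub, gift_box's own z axis and vertical above 0.3 rad).
It fails at once if the board is dropped onto the plinth: within 50 mm of its top it moves at over 0.45 m/s out of the fingers' hold (horizontal distance between board and seat below 0.08 m and z of board in the frame of seat below 0.05 m and linear speed of board above 0.45 m/s and contact force between the fingers and board below 0.05 N).
It also fails if it takes over 58 s, if anything falls off the work surface, if the arm or the gripper's body presses on something with over 40 N, if the wrist force passes 120 N, or if a joint passes its speed limit or range.

### The arm

A 6-joint arm with a two-finger parallel gripper is mounted at the origin on the work surface. World frame = base frame: x ahead of the robot, y to its left, z up, the work surface at z = 0. Lengths are in mm, angles in rad, forces in N, time in s.
With the tool pointing down it reaches from about 400 to 925 mm from the base axis. Payload 12.5 kg.
Tool frame: the origin (TCP) lies midway between the tips of the shut fingers; the grasp point (between the pads) lies 19 mm behind it; z points along the fingers, y is the direction in which the jaws open and shut (so a half turn about z gives the same grasp; the last joint's range is limited). The gripper opens to 95 mm and grips with 3 to 60 N. Pads are 20 mm wide; open, the fingers measure 119 mm over their backs; the gripper's body (75 mm by 180 mm) begins 59 mm behind the grasp point.
Start: joints at [1.044, 0.491, 1.559, -0, 1.092, -0.106], TCP at [255.293, 570.502, 214.661] pointing down, gripper open.
Joint ranges: [-3.1, 3.1], [-0.84, 2.19], [0.05, 2.79], [-1.13, 4.28], [0.06, 2.93], [-2.69, 2.69]. Speed limits (rad/s): [2.22, 2.22, 2.79, 3.14, 3.14, 3.14].

### API

Orientations are given as [roll, pitch, yaw] about the fixed x, y, z axes, in that order (R = Rz(yaw) Ry(pitch) Rx(roll)).
In Python, from cell import env gives the robot as it stands.
- The arm moves only by the tool servo_tool, never from a script. Its argument "plan" is a list of rows, each a list of 7 numbers: the shift along the tool's x, y, z in m, then the turn, a rotation vector about the tool's x, y, z in degrees, then the opening in per cent of the stroke, from 0 (shut) to 100 (fully open). In form: [[dx, dy, dz, wx, wy, wz, jaw], ...]. A call has 1 to 8 rows; each row shifts and turns the pose as measured when the row begins, along the tool's axes as they then stand; what a row does not reach is not made up. A row lasts 1/12 s, in which the tool goes at most 41.7 mm and 7.16 degrees, less where a joint would pass 70% of its speed; a pose out of reach is approached as far as the arm can. A call is refused whole if a number of a shift passes 0.0417 or a number of a turn 7.16, either way. A call with a gripper value outside its range is refused whole. The fingers move at their own pace and stop on an object; the grip force is fixed at half the most. Time passes only in rows, so rows that do not move let the fingers close. It gives the time, the measured TCP pose, the force and the opening at its end, in the units of the state.
- env.state(): the state, without advancing time (a new reading comes with each control period).
- env.read_camera(name): name is "scene" or "top" or "wrist"; returns a dict with "img" (420x560x3 uint8, blue, green, red), "intrinsics" (3x3 intrinsics, pixels), "R" (3x3) and "t" (3): a world point X has camera coordinates R X + t. Camera axes: x right, y down, z forward; pixel columns grow to the right and rows downward; lengths in mm; the calibration is good to about 2 mm. A picture is of the moment at which its call begins. There is no depth.
- env.job_done(): hands the job in, once; it reports no verdict.
The state is a dict: "t": time; "joints": joint angles; "qvel": joint speeds; "tau": joint torques, N m; "eef_pos": TCP position; "tcp_rot": TCP orientation; "ft_force": force on the tool from outside, world axes, zero at the start; "moment": the same for the moment, N m; "opening": opening from 0.0 (shut) to 1.0 (fully open).
Only numpy, scipy, OpenCV 4.12 (cv2) and the standard library are available. Lean on these libraries where they do the work, as an engineer would, in place of code of your own. Each camera call takes 0.05 s, during which the arm holds its last target. There are 200 camera calls.

## Working session

There is one attempt and no reset: what is moved stays moved. The work goes in short steps, Python scripts to look and compute and a tool call to move; the robot and the scene stay as the last step left them, time stands still between calls to the robot, and variables do not carry over. Pictures are saved under pics/ and viewed, about 8 in all and at most 12, crops included, and the job is handed in when it is done.

Besides the shell and the picture viewer there is one more tool, called after "Call:" in YAML: its name, and indented under it one key for each argument. servo_tool: Moves the arm, as the interface text tells. Its arguments: {"type":"object","properties":{"plan":{"type":"array","items":{"type":"array","items":{"type":"number"}}}},"required":["plan"]}

```bash
mkdir -p pics; ls
cat > h.py <<'E'
import numpy as np, cv2
from cell import env
from scipy.spatial.transform import Rotation as Ro
def snap(cam,name,crop=None,k=1):
    d=env.read_camera(cam); im=d["img"]
    np.savez('pics/'+name+'.npz',K=d["intrinsics"],R=d["R"],t=d["t"])
    cv2.imwrite('pics/'+name+'_raw.png',im)
    if crop: x0,y0,x1,y1=crop; im=im[y0:y1,x0:x1]
    if k!=1: im=cv2.resize(im,None,fx=k,fy=k,interpolation=cv2.INTER_CUBIC)
    cv2.imwrite('pics/'+name+'.png',im)
def px(name,u,v,z):
    d=np.load('pics/'+name+'.npz'); K,R,t=d['K'],d['R'],np.ravel(d['t'])
    r=R.T@np.linalg.inv(K)@[u,v,1.]; c=-R.T@t
    return c+r*(z-c[2])/r[2]
def proj(name,P):
    d=np.load('pics/'+name+'.npz'); q=d['K']@(d['R']@np.array(P,float)+np.ravel(d['t'])); return q[:2]/q[2]
E
python3 - <<'E'
from h import *
s=env.state(); print(s)
snap('top','top0',None,1.42); snap('scene','scene0',None,1.42)
for n in('top0','scene0'):
    d=np.load('pics/'+n+'.npz'); print((-d['R'].T@np.ravel(d['t'])).round(),d['R'].round(2).tolist(),d['K'].round().tolist())
E
```

```text
pics
{'t': 0.0, 'joints': array([ 1.04440285e+00,  4.91550772e-01,  1.55943254e+00, -4.90456110e-06,
        1.09167081e+00, -1.05609494e-01]), 'qvel': array([-0.00016001, -0.00014002,  0.0008266 , -0.00122962,  0.00176838,
       -0.00097475]), 'tau': array([ 4.83063650e-04, -6.12658167e+01, -2.58181876e+01,  6.93333079e-02,
        4.81822772e-02, -1.03505884e-04]), 'eef_pos': array([255.16816308, 570.28872648, 214.07302234]), 'tcp_rot': array([-3.14053664e+00, -1.07567643e-04,  2.72081088e+00]), 'ft_force': array([ 0.37643898,  0.57140022, -0.38978958]), 'moment': array([0.00930555, 0.00643338, 0.01947338]), 'opening': 1.0004416222775436}
[ 437.  -11. 1372.] [[0.02, -1.0, 0.01], [-0.99, -0.03, -0.11], [0.11, -0.01, -0.99]] [[492.0, 0.0, 283.0], [0.0, 492.0, 213.0], [0.0, 0.0, 1.0]]
[1013.  166.  794.] [[-0.44, 0.9, 0.01], [0.75, 0.37, -0.55], [-0.5, -0.23, -0.83]] [[403.0, 0.0, 273.0], [0.0, 403.0, 201.0], [0.0, 0.0, 1.0]]
```

View pics/top0.png

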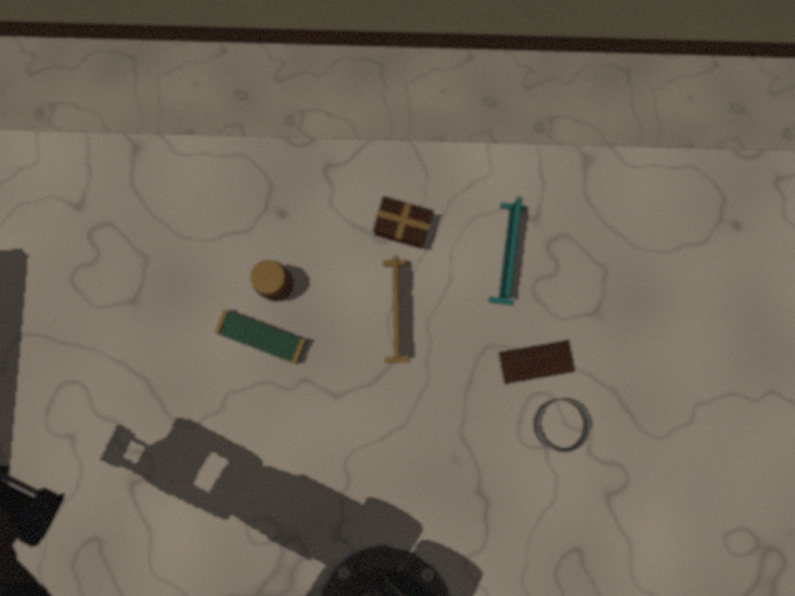

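View pics/scene0.png

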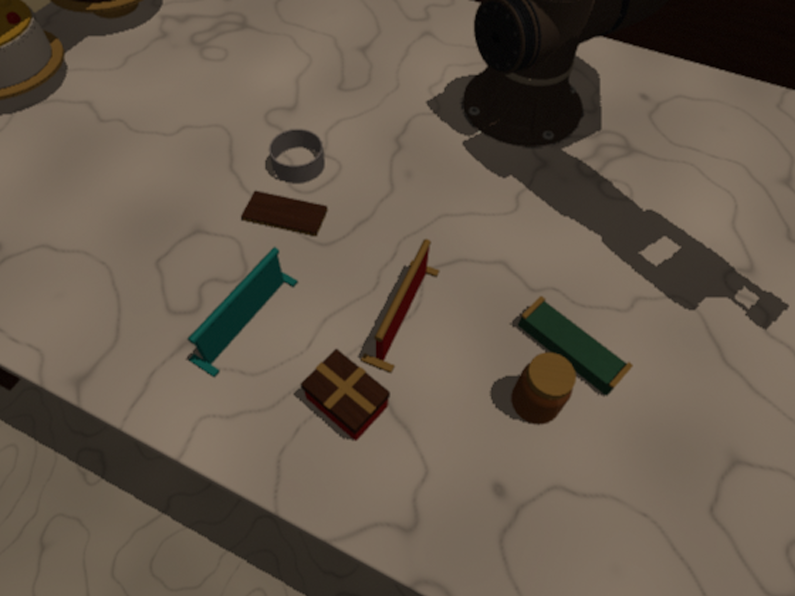

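Top view (1.42x): the board is dark at (537,361), right of the rail, with the rail bar running from (396,260) to (400,360). The plinth is at (261,336), tub at (271,280), box at (404,222), ring at (562,424), and the turquoise decoy at (512,250). I'll enlarge this for exact corners.

Run:
```python
from h import *
im=cv2.imread('pics/top0_raw.png')[130:330,145:425]
im=cv2.convertScaleAbs(im,alpha=1.6)
cv2.imwrite('pics/c1.png',cv2.resize(im,(784,560),interpolation=cv2.INTER_CUBIC))
```

```text
(no output)
```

View pics/c1.png

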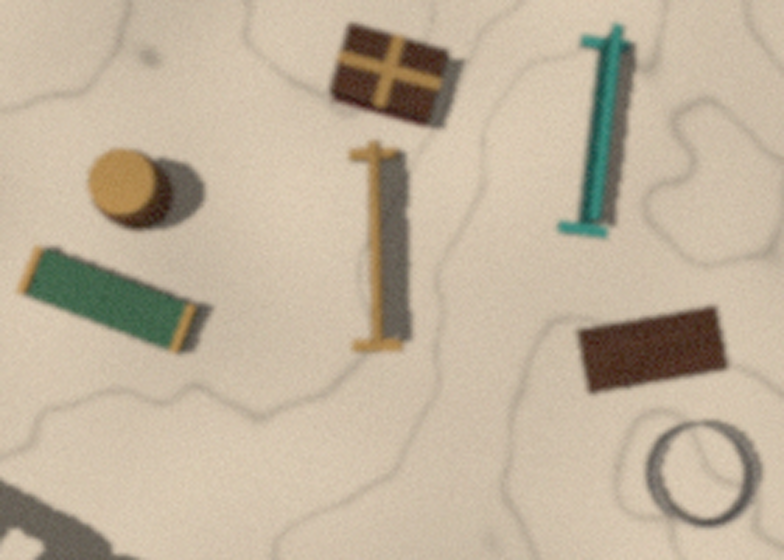

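Crop readings (2.8x):
- Board corners: (579,331), (716,308), (727,367), (590,392)
- Plinth top: (38,247), (19,291), (177,352), (196,307)
- Rail bar ends: (374,143) and (378,347)
- Tub lid: (123,182)
- Ring top: (703,472)

Run:
```python
from h import *
f=lambda p,z:px('top0',145+(p[0]+.5)/2.8-.5,130+(p[1]+.5)/2.8-.5,z)[:2]
def rect(n,ps,z):
    q=np.array([f(p,z) for p in ps]); e=[np.linalg.norm(q[i]-q[(i+1)%4]) for i in range(4)]
    r=cv2.minAreaRect(q.astype(np.float32)); 
    i=int(np.argmax(e)); print(n,'c',q.mean(0).round(1),'edges',np.round(e,1))
    for i in range(4):
        v=q[(i+1)%4]-q[i]; print('   ang',np.degrees(np.arctan2(v[1],v[0])).round(1))
rect('board',[(579,331),(716,308),(727,367),(590,392)],12)
rect('plinth',[(38,247),(19,291),(177,352),(196,307)],33)
a,b=f((374,143),79),f((378,347),79); print('rail',a,b,(a+b)/2,np.linalg.norm(a-b),np.degrees(np.arctan2(*(a-b)[::-1])))
print('feet',[f(p,6).round() for p in [(349,154),(398,154),(353,346),(403,346)]])
print('tub',f((123,182),100),'ring',f((703,472),45))
rect('box',[(350,23),(449,48),(436,122),(332,96)],54)
# masks
im=cv2.imread('pics/top0_raw.png'); hsv=cv2.cvtColor(im,cv2.COLOR_BGR2HSV)
g=cv2.inRange(hsv,(50,70,20),(85,255,255)); g[:,300:]=0
d=((im.max(2)<75)&(im[:,:,2]>im[:,:,0]+8)).astype('uint8')*255
for n,m,(x0,y0,x1,y1),z in(('plinthgreen',g,(150,210,220,260),30),('board',d,(345,235,410,275),12)):
    M=np.zeros_like(m); M[y0:y1,x0:x1]=m[y0:y1,x0:x1]
    p=np.argwhere(M>0)[:,::-1]; q=np.array([px('top0',*k,z)[:2] for k in p]).astype(np.float32)
    c,s,an=cv2.minAreaRect(q); print(n,len(p),q.mean(0),c,s,an)
```

```text
board c [ 480.8 -287.2] edges [138.1  58.9 137.8  60.6]
   ang -79.1
   ang -169.5
   ang 101.6
   ang 10.8
plinth c [515.7 248. ] edges [ 46.3 165.1  47.  165.3]
   ang 159.6
   ang -109.5
   ang -20.7
   ang 70.7
rail [667.92592882  -7.02210689] [474.55953351 -15.6656245 ] [571.24273117 -11.34386569] 193.5594824122446 2.5594293541165434
feet [array([669.,  18.]), array([670., -31.]), array([477.,   9.]), array([478., -41.])]
tub [621.26093775 225.64050331] ring [ 364.41184219 -328.43228371]
box c [742.9 -22.5] edges [100.   74.7 104.3  74.8]
   ang -102.9
   ang 171.4
   ang 77.2
   ang -12.0
plinthgreen 818 [516.78937 249.64276] (517.6820068359375, 249.8481903076172) (144.63475036621094, 43.9903564453125) 70.40316772460938
board 1087 [ 480.89197 -285.9699 ] (480.783203125, -286.05810546875) (60.84547424316406, 137.3266143798828) 10.82395076751709
```

Call:
servo_tool:
  plan:
    - [-0.025,-0.031,0,0,0,0,100]
    - [-0.025,-0.031,0,0,0,0,100]
    - [-0.025,-0.031,0,0,0,0,100]
    - [-0.025,-0.031,0,0,0,0,100]
    - [-0.025,-0.031,0,0,0,0,100]
    - [-0.025,-0.031,0,0,0,0,100]
    - [-0.025,-0.031,0,0,0,0,100]
    - [-0.025,-0.031,0,0,0,0,100]

```text
t: 0.77
eef_pos: [335.6, 255.2, 210.6]
tcp_rot: [-3.138, -0.002, 2.73]
ft_force: [0.8, 0.3, -0.1]
opening: 0.998
```

```bash
cat >> h.py <<'E'
import json
def log():
    s=env.state(); open('log.txt','a').write(json.dumps([*map(float,s['joints']),*map(float,s['eef_pos']),*map(float,s['tcp_rot'])])+'\n'); return s
def rot(rpy): return Ro.from_euler('xyz',rpy)
def tool(yhat,zhat):
    z=np.array(zhat,float); z/=np.linalg.norm(z); y=np.array(yhat,float); y-=z*(y@z); y/=np.linalg.norm(y)
    return Ro.from_matrix(np.c_[np.cross(y,z),y,z])
def goto(P,Rt,n=None,vmax=38,wmax=6.8):
    """print rows (tool axes) from the measured pose to TCP position P, orientation Rt"""
    s=log(); p=s['eef_pos']; R=rot(s['tcp_rot']); P=np.array(P,float)
    w=(R.inv()*Rt).as_rotvec(degrees=True); d=np.linalg.norm(P-p)
    n=n or int(np.ceil(max(d/vmax,np.linalg.norm(w)/wmax,1)))
    print('t',round(s['t'],2),'pos',p.round(1),'z',R.as_matrix()[:,2].round(2),'y',R.as_matrix()[:,1].round(2),'F',s['ft_force'].round(1),'open',round(s['opening'],3),'q',s['joints'].round(2),'dist',round(d),'ang',np.linalg.norm(w).round(1))
    st=(P-p)/n/1000
    for i in range(n):
        Ri=R*Ro.from_rotvec(w*i/n,degrees=True); print('[%s]'%','.join('%.4f'%x for x in Ri.inv().apply(st)),end=' ')
    print('\n turn per row',(w/n).round(2),'n',n)
E
python3 - <<'E'
from h import *
a=np.radians(10.8); goto([473,-245,120],tool([np.cos(a),np.sin(a),0],[0,0,-1]))
E
```

```text
t 0.77 pos [335.6 255.2 210.6] z [-0. -0. -1.] y [ 0.4   0.92 -0.  ] F [ 0.8  0.3 -0.1] open 0.998 q [ 0.49  0.21  2.03 -0.    0.91 -0.67] dist 527 ang 55.6
[-0.0233,-0.0288,0.0065] [-0.0252,-0.0271,0.0065] [-0.0270,-0.0253,0.0065] [-0.0287,-0.0234,0.0065] [-0.0303,-0.0213,0.0065] [-0.0317,-0.0192,0.0065] [-0.0329,-0.0169,0.0065] [-0.0340,-0.0146,0.0065] [-0.0350,-0.0122,0.0065] [-0.0357,-0.0098,0.0065] [-0.0363,-0.0073,0.0065] [-0.0367,-0.0047,0.0065] [-0.0370,-0.0022,0.0065] [-0.0371,0.0004,0.0065] 
 turn per row [-0.02  0.    3.97] n 14
```

Call:
servo_tool:
  plan:
    - [-0.023,-0.029,0.0065,0,0,4,90]
    - [-0.025,-0.027,0.0065,0,0,4,90]
    - [-0.027,-0.025,0.0065,0,0,4,90]
    - [-0.029,-0.023,0.0065,0,0,4,90]
    - [-0.03,-0.021,0.0065,0,0,4,90]
    - [-0.032,-0.019,0.0065,0,0,4,90]
    - [-0.033,-0.017,0.0065,0,0,4,90]
    - [-0.034,-0.0145,0.0065,0,0,4,90]

```text
t: 1.43
eef_pos: [412.2, -45.1, 158.5]
tcp_rot: [-3.142, 0.002, 2.15]
ft_force: [1.0, 1.5, -0.3]
opening: 0.899
```

Call:
servo_tool:
  plan:
    - [-0.035,-0.012,0.006,0,0,4,90]
    - [-0.036,-0.01,0.006,0,0,4,90]
    - [-0.036,-0.007,0.006,0,0,4,90]
    - [-0.037,-0.005,0.006,0,0,4,90]
    - [-0.037,-0.002,0.006,0,0,4,90]
    - [-0.037,0,0.006,0,0,4,90]
    - [0,0,0,0,0,0,90]

```text
t: 2.02
eef_pos: [463.4, -279.6, 118.7]
tcp_rot: [3.141, 0.002, 1.699]
ft_force: [-1.0, 0.0, -0.9]
opening: 0.9
```

Run:
```python
from h import *
a=np.radians(10.8); goto([473,-245,3],tool([np.cos(a),np.sin(a),0],[0,0,-1]))
snap('wrist','w1',None,1.4)
c=np.array([481,-286.5]);ax=np.array([np.cos(np.radians(100.8)),np.sin(np.radians(100.8))]);ay=np.array([-ax[1],ax[0]])
im=cv2.imread('pics/w1.png')
for i,j in((1,1),(1,-1),(-1,1),(-1,-1)):
    q=proj('w1',[*(c+70*i*ax+32*j*ay),12])*1.4; print(q.round()); cv2.circle(im,tuple(int(v) for v in q),4,(0,255,0),1)
cv2.imwrite('pics/w1.png',im)
```

```text
t 2.02 pos [ 463.4 -279.6  118.7] z [ 0. -0. -1.] y [0.99 0.13 0.  ] F [-1.   0.  -0.9] open 0.9 q [-0.66  0.49  1.87 -0.    0.78 -0.79] dist 121 ang 3.5
[0.0083,0.0035,0.0289] [0.0083,0.0036,0.0289] [0.0082,0.0037,0.0289] [0.0081,0.0039,0.0289] 
 turn per row [ 0.    0.03 -0.86] n 4
[366. 185.]
[485. 178.]
[384. 418.]
[489. 413.]
```

View pics/w1.png

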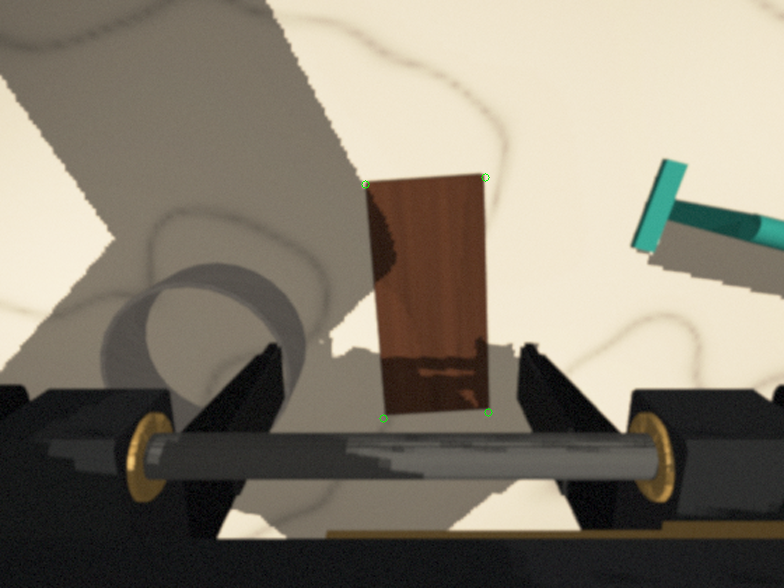

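The wrist view shows the board corners at (366,185), (486,177), (386,414) and (489,411). They match the projection to about 2 mm, and the ring stays well clear. Descending.

Call:
servo_tool:
  plan:
    - [0.016,0.007,0.02,0,0,-1.7,90]
    - [0.016,0.007,0.025,0,0,-1.7,90]
    - [0,0,0.035,0,0,0,90]
    - [0,0,0.025,0,0,0,90]
    - [0,0,0.008,0,0,0,90]

```text
t: 2.48
eef_pos: [472.0, -240.6, 4.6]
tcp_rot: [3.139, 0.003, 1.767]
ft_force: [-0.5, 0.6, -0.4]
opening: 0.901
```

Run:
```python
from h import *
a=np.radians(10.8); goto([473,-245,2.5],tool([np.cos(a),np.sin(a),0],[0,0,-1]))
```

```text
t 2.48 pos [ 472.  -240.6    4.6] z [ 0. -0. -1.] y [0.98 0.2  0.  ] F [-0.5  0.6 -0.4] open 0.901 q [-0.6   0.67  1.97 -0.    0.5  -0.79] dist 5 ang 0.5
[-0.0045,0.0001,0.0022] 
 turn per row [0.13 0.18 0.45] n 1
```

Call:
servo_tool:
  plan:
    - [-0.004,0,0.002,0,0,0.4,80]
    - [0,0,0,0,0,0,50]
    - [0,0,0,0,0,0,50]
    - [0,0,0,0,0,0,50]
    - [0,0,0,0,0,0,50]
    - [0,0,0,0,0,0,50]

```text
t: 2.98
eef_pos: [473.2, -243.7, 5.6]
tcp_rot: [3.139, 0.003, 1.762]
ft_force: [-0.2, 0.7, -1.2]
opening: 0.669
```

Call:
servo_tool:
  plan:
    - [0,0,-0.02,0,0,0,40]
    - [0,0,-0.04,0,0,0,40]
    - [0,0,-0.04,0,0,0,40]
    - [0,0,-0.04,0,0,0,40]
    - [0,0,-0.02,0,0,0,40]

```text
t: 3.4
eef_pos: [470.4, -242.3, 169.7]
tcp_rot: [-3.139, -0.002, 1.761]
ft_force: [0.7, -0.7, -1.8]
opening: 0.668
```

Run:
```python
from h import *
s=log(); print(s['joints'],s['opening'])
snap('wrist','w2',None,1); snap('scene','s2',None,1)
a=cv2.imread('pics/w2.png'); b=cv2.imread('pics/s2.png')[0:250,100:400]
cv2.imwrite('pics/c2.png',np.hstack([cv2.resize(a,(400,300)),cv2.resize(b,(360,300))]))
```

```text
[-6.00295817e-01  4.11313122e-01  1.84290711e+00 -4.46803322e-04
  8.91174183e-01 -7.90143550e-01] 0.6678820631584541
```

View pics/c2.png

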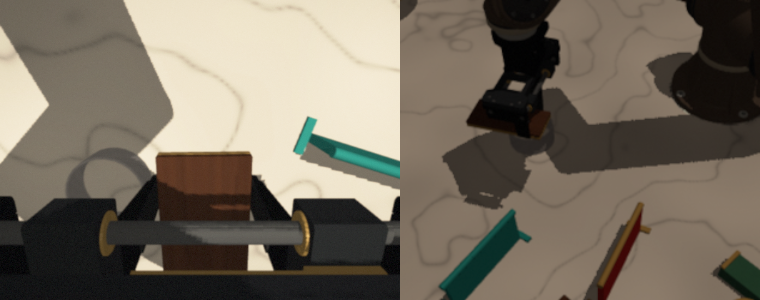

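The wrist shows the board held squarely (opening 0.668, about 63.5 mm). Next I rotate it upright with the tool pointing at the rail.

```bash
cat >> h.py <<'E'
ra=np.radians(2.6); rx=np.array([np.cos(ra),np.sin(ra),0]); ry=np.array([-np.sin(ra),np.cos(ra),0]); Z=np.array([0,0,1.])
rc=np.array([573,-11.3,0])
def dirn(phi,h=ry): return h*np.cos(np.radians(phi))+Z*np.sin(np.radians(phi))
E
python3 - <<'E'
from h import *
goto([545,-80,190],tool(rx,dirn(-13)))
E
```

```text
t 3.5 pos [ 470.9 -242.6  169.2] z [-0.  0. -1.] y [ 0.98  0.19 -0.  ] F [ 0.3 -0.  -2. ] open 0.67 q [-0.6   0.41  1.84 -0.    0.89 -0.79] dist 180 ang 77.3
[0.0121,0.0086,-0.0017] [0.0123,0.0085,-0.0003] [0.0124,0.0084,0.0012] [0.0123,0.0082,0.0026] [0.0120,0.0081,0.0040] [0.0115,0.0079,0.0054] [0.0109,0.0078,0.0067] [0.0102,0.0076,0.0080] [0.0093,0.0074,0.0091] [0.0083,0.0073,0.0102] [0.0072,0.0071,0.0111] [0.0060,0.0069,0.0119] 
 turn per row [-0.47  6.4   0.58] n 12
```

Call:
servo_tool:
  plan:
    - [0.012,0.0085,-0.002,-0.5,6.4,0.6,40]
    - [0.012,0.0085,0,-0.5,6.4,0.6,40]
    - [0.012,0.0085,0.001,-0.5,6.4,0.6,40]
    - [0.012,0.008,0.003,-0.5,6.4,0.6,40]
    - [0.012,0.008,0.004,-0.5,6.4,0.6,40]
    - [0.0115,0.008,0.0055,-0.5,6.4,0.6,40]

```text
t: 4.0
eef_pos: [507.8, -157.8, 180.1]
tcp_rot: [3.101, -0.695, 1.71]
ft_force: [-0.5, 0.3, -2.0]
opening: 0.671
```

Run:
```python
from h import *
goto([545,-80,190],tool(rx,dirn(-13)))
```

```text
t 4.0 pos [ 507.8 -157.8  180.1] z [-0.05  0.64 -0.77] y [0.99 0.11 0.03] F [-0.5  0.3 -2. ] open 0.671 q [-0.67  0.59  1.68  0.5   1.41 -1.01] dist 87 ang 37.3
[0.0103,0.0077,0.0067] [0.0095,0.0075,0.0078] [0.0087,0.0074,0.0089] [0.0078,0.0072,0.0098] [0.0068,0.0071,0.0107] [0.0056,0.0069,0.0114] 
 turn per row [-0.4   6.18  0.61] n 6
```

Call:
servo_tool:
  plan:
    - [0.01,0.008,0.007,-0.4,6.2,0.6,40]
    - [0.0095,0.0075,0.008,-0.4,6.2,0.6,40]
    - [0.0085,0.0075,0.009,-0.4,6.2,0.6,40]
    - [0.008,0.007,0.01,-0.4,6.2,0.6,40]
    - [0.007,0.007,0.0105,-0.4,6.2,0.6,40]
    - [0.0055,0.007,0.0115,-0.4,6.2,0.6,40]
    - [0,0,0,0,0,0,40]

```text
t: 4.58
eef_pos: [546.5, -77.7, 181.0]
tcp_rot: [-3.061, -1.385, 1.525]
ft_force: [-0.5, 0.3, -2.2]
opening: 0.666
```

Run:
```python
from h import *
# fit of a guess kinematic model to logged poses
from scipy.optimize import least_squares
L=np.array([json.loads(l) for l in open('log.txt')]+[[1.04440285,.491550772,1.55943254,0,1.09167081,-.105609494,255.168,570.289,214.073,-3.14053664,-1.0757e-4,2.72081]])
s=log(); L=np.vstack([L,[*s['joints'],*s['eef_pos'],*s['tcp_rot']]])
def fk(q,p):
    a1,l1,d1,a2,b,d4,dt,l5,c,y6=p
    A=Ro.from_euler('z',q[0]);B=A*Ro.from_euler('y',q[1]);C=B*Ro.from_euler('y',q[2]);D=C*Ro.from_euler('z',q[3]);E=D*Ro.from_euler('y',q[4]);F=E*Ro.from_euler('z',q[5]+y6)
    return A.apply([a1,l1,d1])+B.apply([0,0,a2])+C.apply([b,0,d4])+E.apply([c,l5,dt]),F
def res(p): 
    o=[]
    for r in L:
        P,F=fk(r[:6],p); o+=list(P-r[6:9])+list(200*(F.inv()*rot(r[9:])).as_rotvec())
    return o
best=min((least_squares(res,[0,l,200,600,0,500,250,66-l,0,y]) for l in(0,66) for y in(0,np.pi/2,np.pi,-np.pi/2)),key=lambda r:r.cost)
print(best.x.round(2),best.cost,len(L),np.abs(best.fun).max()); np.save('fk.npy',best.x)
goto([550,-24,118],tool(rx,dirn(-13)))
```

```text
[  0.    65.9  196.7  586.8   43.1  411.   271.87  -0.     0.    -4.71] 7.56793756940825e-07 8 0.0008648632378948754
t 4.58 pos [546.5 -77.7 181. ] z [-0.04  0.98 -0.18] y [ 1.    0.03 -0.01] F [-0.5  0.3 -2.2] open 0.666 q [-0.66  0.85  1.65  0.89  1.8  -1.06] dist 83 ang 2.6
[-0.0173,0.0021,0.0214] [-0.0170,0.0020,0.0217] [-0.0168,0.0020,0.0219] 
 turn per row [ 0.16 -0.79 -0.33] n 3
```

```bash
cat >> h.py <<'E'
from scipy.optimize import least_squares
lo=np.array([-3.1,-.84,.05,-1.13,.06,-2.69])+.02; hi=np.array([3.1,2.19,2.79,4.28,2.93,2.69])-.02
def fk(q):
    a1,l1,d1,a2,b,d4,dt,l5,c,y6=np.load('fk.npy')
    A=Ro.from_euler('z',q[0]);B=A*Ro.from_euler('y',q[1]);C=B*Ro.from_euler('y',q[2]);E=C*Ro.from_euler('z',q[3])*Ro.from_euler('y',q[4])
    return A.apply([a1,l1,d1])+B.apply([0,0,a2])+C.apply([b,0,d4])+E.apply([c,l5,dt]),E*Ro.from_euler('z',q[5]+y6)
def ik(P,Rt,q0):
    def f(q): p,R=fk(q); return [*(p-P),*(200*(R.inv()*Rt).as_rotvec())]
    r=least_squares(f,np.clip(q0,lo+.01,hi-.01),bounds=(lo,hi)); return r.x,np.sqrt(2*r.cost)
pa=np.radians(70.5); pxv=np.array([np.cos(pa),np.sin(pa),0]); pyv=np.array([-np.sin(pa),np.cos(pa),0]); seat=np.array([517,249.3,30.])
E
python3 - <<'E'
from h import *
q=env.state()['joints']
seeds=[q,[0,.6,1.7,-.8,1.2,0],[0,.8,1.5,.8,1.5,-1],[0.3,.8,1.5,-.8,1.5,1],[0,.8,1.5,3,1.5,1],[0.3,.8,1.5,.8,1.5,2]]
for phi in(-105,-120,-135,-150,-165):
  for sg in(1,-1):
    g=np.array([550,-17,112.]); T=tool(sg*rx,dirn(phi)); a=min((ik(g+19*dirn(phi),T,s) for s in seeds),key=lambda r:r[1])
    ph=phi+103; fd=dirn(ph,pxv); gf=seat+[0,0,6]-42*pxv; b=min((ik(gf+19*fd,tool(-sg*pyv,fd),s) for s in seeds),key=lambda r:r[1])
    print(phi,sg,a[0].round(2),a[1].round(2),'| final',b[0].round(2),b[1].round(2))
E
```

```text
-105 1 [-0.03  0.55  1.87 -0.4   0.73  0.22] 0.0 | final [-0.23  1.14  2.19  1.69  1.56 -1.76] 0.0
-105 -1 [ 0.02  0.56  1.92 -0.57  0.69 -2.67] 24.18 | final [-0.23  1.14  2.19  1.69  1.56  1.38] 0.0
-120 1 [ 0.08  0.6   1.88 -0.74  0.84  0.59] 0.0 | final [-0.2   0.99  2.22  1.73  1.29 -1.65] 0.0
-120 -1 [ 0.08  0.6   1.88 -0.74  0.84 -2.55] 0.0 | final [-0.2   0.99  2.22  1.73  1.29  1.49] 0.0
-135 1 [ 0.17  0.67  1.87 -0.98  1.01  0.85] 0.0 | final [-0.14  0.85  2.22  1.73  1.   -1.49] 0.0
-135 -1 [ 0.17  0.67  1.87 -0.98  1.01 -2.29] 0.0 | final [-0.14  0.85  2.22  1.73  1.    1.65] 0.0
-150 1 [ 0.24  0.77  1.84 -1.11  1.22  1.01] 4.66 | final [-0.04  0.74  2.18  1.62  0.71 -1.24] 0.0
-150 -1 [ 0.24  0.77  1.84 -1.11  1.22 -2.13] 4.66 | final [-0.04  0.74  2.18  1.62  0.71  1.9 ] 0.0
-165 1 [ 0.28  0.87  1.76 -1.11  1.45  1.06] 27.89 | final [ 0.07  0.66  2.11  1.25  0.47 -0.76] 0.0
-165 -1 [ 0.28  0.87  1.76 -1.11  1.45 -2.08] 27.89 | final [0.07 0.66 2.11 1.25 0.47 2.38] 0.0
```

Call:
servo_tool:
  plan:
    - [-0.017,0.002,0.021,0,-0.8,-0.3,40]
    - [-0.017,0.002,0.0215,0,-0.8,-0.3,40]
    - [-0.0165,0.002,0.0215,0,-0.8,-0.3,40]
    - [0,0,0,0,0,0,40]

```text
t: 4.92
eef_pos: [548.7, -25.4, 111.1]
tcp_rot: [-3.129, -1.326, 1.595]
ft_force: [-1.7, -0.1, -1.3]
opening: 0.67
```

Run:
```python
from h import *
goto([550,-17,112],tool(rx,dirn(-13)))
snap('scene','s3',(190,130,370,280),4)
```

```text
t 4.92 pos [548.7 -25.4 111.1] z [-0.04  0.97 -0.24] y [ 1.    0.04 -0.  ] F [-1.7 -0.1 -1.3] open 0.67 q [-0.58  0.91  1.72  0.91  1.63 -1.16] dist 9 ang 1.2
[0.0029,0.0016,0.0079] 
 turn per row [ 0.47  1.01 -0.29] n 1
```

View pics/s3.png

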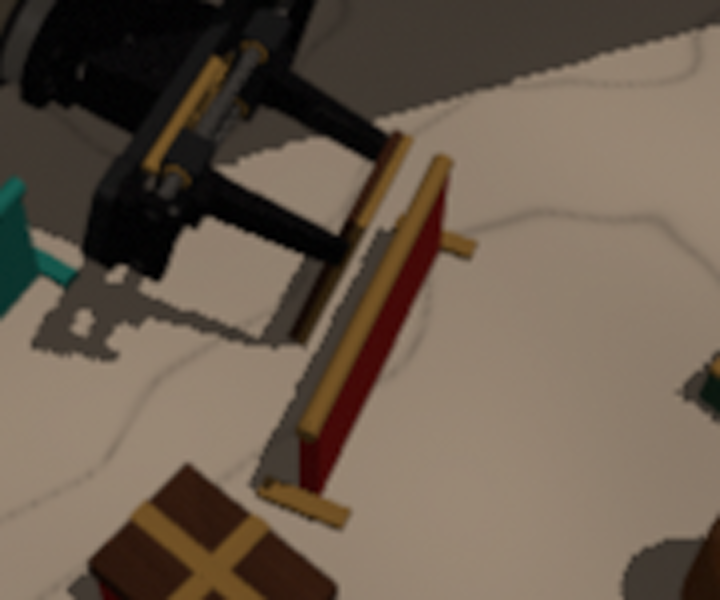

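Run:
```python
from h import *
s=env.state(); R=rot(s['tcp_rot']).as_matrix(); p=s['eef_pos']
u,yy,zz=R[:,0],R[:,1],R[:,2]
for n,a in(('top',26.5),('bot',-113.5)):
  for m,b in(('near',-32),('far',32)):
    for k,c in(('gold',6),('dark',-6)):
      X=p+a*u+b*yy+c*zz; print(n,m,k,X.round(0),((proj('s3',X)-[190,130])*4).round())
```

```text
top near gold [517. -16. 137.] [418. 138.]
top near dark [517. -27. 140.] [398. 127.]
top far gold [581. -13. 137.] [370. 230.]
top far dark [581. -25. 140.] [348. 218.]
bot near gold [518. -50.   1.] [352. 262.]
bot near dark [518. -61.   4.] [334. 253.]
bot far gold [582. -47.   1.] [308. 346.]
bot far dark [582. -59.   4.] [289. 336.]
```

The scene shows the board held upright with its foot about 1 mm above the counter and about 8 mm short of the rail. It agrees with the projected pose, so I ease it onto the rail.

Call:
servo_tool:
  plan:
    - [0.002,0,0.003,0,0.5,0,40]
    - [0.001,0,0.003,0,0.5,0,40]
    - [0,0,0,0,0,0,40]

```text
t: 5.22
eef_pos: [549.1, -21.9, 115.5]
tcp_rot: [3.14, -1.34, 1.607]
ft_force: [-0.0, -0.6, -2.1]
opening: 0.665
```

Call:
servo_tool:
  plan:
    - [0,0,0.002,0,0,0,40]
    - [0,0,0,0,0,0,40]

```text
t: 5.38
eef_pos: [549.3, -20.9, 115.9]
tcp_rot: [3.132, -1.338, 1.614]
ft_force: [-0.5, -0.2, -2.3]
opening: 0.668
```

Run:
```python
from h import *
goto([550,-17,112],tool(rx,dirn(-13)))
```

```text
t 5.38 pos [549.3 -20.9 115.9] z [-0.03  0.97 -0.23] y [1.   0.03 0.  ] F [-0.5 -0.2 -2.3] open 0.668 q [-0.58  0.91  1.73  0.93  1.64 -1.16] dist 6 ang 0.7
[-0.0029,0.0008,0.0047] 
 turn per row [ 0.65  0.33 -0.03] n 1
```

Call:
servo_tool:
  plan:
    - [-0.001,0,0.005,0,0,0,40]
    - [-0.001,0,0.002,0,0,0,40]
    - [0,0,0,0,0,0,40]

```text
t: 5.63
eef_pos: [549.3, -14.9, 112.7]
tcp_rot: [3.126, -1.337, 1.619]
ft_force: [0.9, 0.1, -1.8]
opening: 0.672
```

Call:
servo_tool:
  plan:
    - [-0.003,0,0.001,0,0,0,40]
    - [0,0,0,0,0,0,40]

```text
t: 5.8
eef_pos: [549.4, -14.3, 110.0]
tcp_rot: [3.123, -1.338, 1.622]
ft_force: [1.1, -0.0, 0.6]
opening: 0.672
```

Run:
```python
from h import *
goto([550,-17,112],tool(rx,dirn(-13)))
```

```text
t 5.8 pos [549.4 -14.3 110. ] z [-0.03  0.97 -0.23] y [1.   0.03 0.  ] F [ 1.1 -0.   0.6] open 0.672 q [-0.57  0.91  1.74  0.93  1.63 -1.18] dist 3 ang 0.8
[0.0013,0.0005,-0.0031] 
 turn per row [0.74 0.35 0.08] n 1
```

The foot touches the counter (Fz rose by about 2.4 N), but there is no rail contact yet, so I ease further in.

Call:
servo_tool:
  plan:
    - [0.001,0,0.003,0,0,0,40]
    - [0,0,0.001,0,0,0,40]
    - [0,0,0,0,0,0,40]

```text
t: 6.05
eef_pos: [549.5, -10.9, 110.0]
tcp_rot: [3.119, -1.337, 1.625]
ft_force: [-1.9, -3.7, 1.0]
opening: 0.671
```

Call:
servo_tool:
  plan:
    - [0.001,0,0.003,0,0,0,40]
    - [0,0,0.001,0,0,0,40]
    - [0,0,0,0,0,0,40]

```text
t: 6.3
eef_pos: [549.6, -8.4, 110.2]
tcp_rot: [3.112, -1.334, 1.632]
ft_force: [-1.9, -3.3, -0.4]
opening: 0.671
```

Run:
```python
from h import *
goto([550,-17,112],tool(rx,dirn(-13)))
```

```text
t 6.3 pos [549.6  -8.4 110.2] z [-0.03  0.97 -0.23] y [1.   0.03 0.01] F [-1.9 -3.3 -0.4] open 0.671 q [-0.56  0.91  1.75  0.94  1.62 -1.18] dist 9 ang 1.0
[-0.0002,0.0001,-0.0088] 
 turn per row [0.84 0.56 0.21] n 1
```

Run:
```python
from h import *
snap('scene','s4',(240,140,320,230),6)
s=env.state(); R=rot(s['tcp_rot']).as_matrix(); p=s['eef_pos']
u,yy,zz=R[:,0],R[:,1],R[:,2]
for n,a in(('top',26.5),('bot',-113.5)):
  for m,b in(('near',-32),('far',32)):
    for k,c in(('gold',6),('dark',-6)):
      X=p+a*u+b*yy+c*zz; print(n,m,k,X.round(0),((proj('s4',X)-[240,140])*6).round())
for x in(485,661):
  for h,n in((-25,'footR'),(25,'footL')): print(n,x,((proj('s4',rc+rx*(x-573)+ry*h+Z*6)-[240,140])*6).round())
  for h in(-6,6): print('bar',((proj('s4',rc+rx*(x-573)+ry*h+Z*79)-[240,140])*6).round())
```

```text
top near gold [517.   3. 134.] [375. 171.]
top near dark [517.  -9. 137.] [344. 155.]
top far gold [581.   5. 135.] [303. 309.]
top far dark [581.  -7. 138.] [271. 292.]
bot near gold [519. -30.  -2.] [271. 358.]
bot near dark [519. -42.   1.] [244. 344.]
bot far gold [583. -28.  -1.] [205. 485.]
bot far dark [583. -40.   1.] [177. 470.]
footR 485 [283. 277.]
footL 485 [400. 319.]
bar [339. 180.]
bar [369. 191.]
footR 661 [100. 638.]
footL 661 [227. 688.]
bar [147. 559.]
bar [180. 571.]
```

View pics/s4.png

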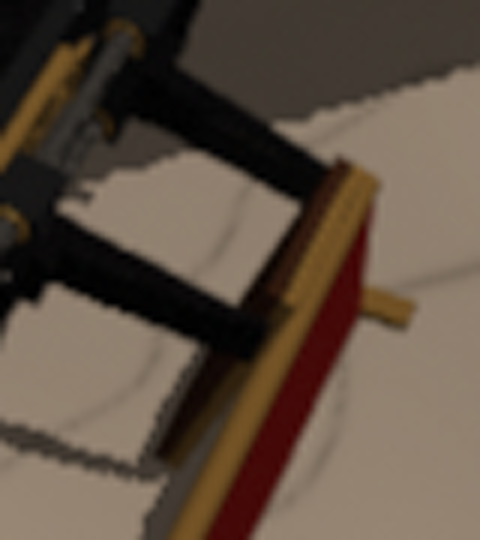

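The board's foot sits about 5 mm further out than the rigid prediction, and its gold face touches the bar. The lean is therefore about 15°, which is safe, so I release and back off.

Call:
servo_tool:
  plan:
    - [0,0,0,0,0,0,78]
    - [0,0,0,0,0,0,80]
    - [0,0,0,0,0,0,82]
    - [0,0,0,0,0,0,85]
    - [0,0,0,0,0,0,85]

```text
t: 6.77
eef_pos: [549.5, -7.6, 110.2]
tcp_rot: [3.114, -1.335, 1.63]
ft_force: [-0.0, 0.1, 0.2]
opening: 0.844
```

Call:
servo_tool:
  plan:
    - [0,0,-0.01,0,0,0,85]
    - [0,0,-0.02,0,0,0,85]
    - [0,0,-0.03,0,0,0,85]
    - [0,0,-0.03,0,0,0,85]
    - [0,0,0,0,0,0,85]

```text
t: 7.18
eef_pos: [551.8, -98.9, 132.4]
tcp_rot: [3.123, -1.335, 1.625]
ft_force: [-0.5, -0.3, 0.2]
opening: 0.852
```

Run:
```python
from h import *
snap('scene','s5',(235,140,325,230),6)
goto([550,-220,230],tool(rx,[0,0,-1]))
for cy in(-36,-31): 
  for lean in(10,13,16,19):
    u=dirn(90-lean); g=dirn(-lean); c=rc+rx*(-23)
    d=(6+79*np.sin(np.radians(lean)))/np.cos(np.radians(lean)); c=c-ry*d
    if cy==-36:
      for n,X in(('topneargold',c-32*rx+140*u),('topneardark',c-32*rx+140*u-12*g),('topfardark',c+32*rx+140*u-12*g),('botfargold',c+32*rx),('botfardark',c+32*rx-12*g)): print(lean,n,((proj('s5',X)-[235,140])*6).round())
```

```text
t 7.23 pos [551.4 -97.  131.9] z [-0.03  0.97 -0.23] y [1.   0.04 0.  ] F [-0.7 -0.7 -0.3] open 0.849 q [-0.67  0.91  1.62  0.85  1.74 -1.12] dist 157 ang 76.6
[0.0056,-0.0005,-0.0119] [0.0042,-0.0005,-0.0124] [0.0028,-0.0005,-0.0128] [0.0014,-0.0005,-0.0130] [-0.0001,-0.0005,-0.0131] [-0.0015,-0.0005,-0.0130] [-0.0030,-0.0005,-0.0128] [-0.0044,-0.0005,-0.0124] [-0.0057,-0.0005,-0.0118] [-0.0070,-0.0006,-0.0111] [-0.0082,-0.0006,-0.0102] [-0.0093,-0.0006,-0.0093] 
 turn per row [ 0.04 -6.38 -0.02] n 12
10 topneargold [372. 154.]
10 topneardark [341. 139.]
10 topfardark [269. 277.]
10 botfargold [229. 480.]
10 botfardark [200. 466.]
13 topneargold [380. 159.]
13 topneardark [349. 144.]
13 topfardark [277. 282.]
13 botfargold [218. 476.]
13 botfardark [190. 461.]
16 topneargold [386. 165.]
16 topneardark [356. 148.]
16 topfardark [285. 286.]
16 botfargold [207. 472.]
16 botfardark [180. 457.]
19 topneargold [392. 171.]
19 topneardark [362. 154.]
19 topfardark [292. 292.]
19 botfargold [196. 467.]
19 botfardark [169. 452.]
```

View pics/s5.png

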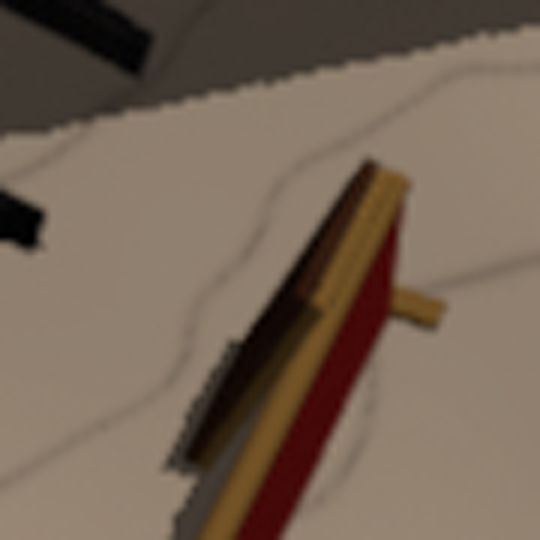

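The board leans on the rail alone: dark top corners at (370,160) and (300,300), foot at (190,458). The fingers are clear and the wrist force is about zero. The lean is about 17°. Next I swing the gripper over to the gold side.

```bash
cat >> h.py <<'E'
rc=np.array([573,-6.,0]); LEAN=17
def boardpt(a):
    l=np.radians(LEAN); c=rc-rx*23.5-ry*(6+79*np.sin(l))/np.cos(l); return c+a*dirn(90-LEAN)-6*dirn(-LEAN)
E
python3 - <<'E'
from h import *
goto([551,20,260],tool(rx,[0,0,-1]),n=12)
d=dirn(-140); G=boardpt(112)+12*d; print('grasp',G,'pre',G-100*d)
q=np.array([-.03,.55,1.6,-.4,.8,.2])
for k in(100,50,0): q,e=ik(G-k*d,tool(rx,d),q); print(k,q.round(2),e.round(2))
E
```

```text
t 7.23 pos [551.4 -97.  131.9] z [-0.03  0.97 -0.23] y [1.   0.04 0.  ] F [-0.7 -0.7 -0.3] open 0.849 q [-0.67  0.91  1.62  0.85  1.74 -1.12] dist 174 ang 76.6
[0.0126,0.0004,0.0070] [0.0133,0.0004,0.0056] [0.0139,0.0004,0.0040] [0.0142,0.0004,0.0025] [0.0144,0.0004,0.0009] [0.0144,0.0004,-0.0007] [0.0143,0.0004,-0.0023] [0.0139,0.0004,-0.0039] [0.0134,0.0004,-0.0054] [0.0127,0.0004,-0.0069] [0.0119,0.0004,-0.0083] [0.0109,0.0004,-0.0095] 
 turn per row [ 0.04 -6.38 -0.02] n 12
grasp [550.09629171 -19.66465275 101.14691158] pre [546.62128521  56.86093263 165.42567255]
100 [ 0.35  0.63  1.76 -0.88  1.25  0.82] 0.0
50 [ 0.29  0.66  1.81 -0.94  1.16  0.86] 0.0
0 [ 0.22  0.7   1.86 -1.02  1.09  0.92] 0.0
```

Call:
servo_tool:
  plan:
    - [0.02,0,-0.002,0,-6.3,0,85]
    - [0.02,0,-0.001,0,-6.3,0,85]
    - [0.02,0,0,0,-6.3,0,85]
    - [0.018,0,0,0,-6.3,0,85]
    - [0.016,0,0,0,-6.3,0,85]
    - [0.016,0,0,0,-6.3,0,85]
    - [0.016,0,-0.004,0,-6.3,0,85]
    - [0.016,0,-0.008,0,-6.3,0,85]

```text
t: 7.9
eef_pos: [547.6, -29.8, 250.4]
tcp_rot: [-3.132, -0.436, 1.591]
ft_force: [-0.2, -0.4, -0.3]
opening: 0.851
```

Call:
servo_tool:
  plan:
    - [0.016,0,-0.01,0,-6.3,0,85]
    - [0.018,0,-0.01,0,-6.3,0,85]
    - [0.02,0,-0.01,0,-6.3,0,85]
    - [0.02,0,-0.01,0,-6.3,0,85]

```text
t: 8.23
eef_pos: [545.5, 33.3, 313.2]
tcp_rot: [3.138, 0.026, 1.593]
ft_force: [0.7, -0.4, 0.2]
opening: 0.853
```

Run:
```python
from h import *
d=dirn(-140); G=boardpt(112)+12*d
goto(G-100*d,tool(rx,d))
```

```text
t 8.23 pos [545.5  33.3 313.2] z [ 0.   -0.03 -1.  ] y [1.   0.02 0.  ] F [ 0.7 -0.4  0.2] open 0.853 q [-0.05  0.29  1.61 -0.03  1.24 -0.06] dist 150 ang 48.5
[0.0034,0.0001,0.0184] [0.0053,0.0001,0.0179] [0.0072,0.0001,0.0173] [0.0090,0.0001,0.0164] [0.0107,0.0002,0.0154] [0.0122,0.0002,0.0142] [0.0137,0.0002,0.0128] [0.0149,0.0002,0.0113] 
 turn per row [-0.05 -6.07 -0.16] n 8
```

Call:
servo_tool:
  plan:
    - [0.0035,0,0.0185,0,-6.1,-0.2,85]
    - [0.0055,0,0.018,0,-6.1,-0.2,85]
    - [0.007,0,0.017,0,-6.1,-0.2,85]
    - [0.009,0,0.0165,0,-6.1,-0.2,85]
    - [0.0105,0,0.0155,0,-6.1,-0.2,85]
    - [0.012,0,0.014,0,-6.1,-0.2,85]
    - [0.0135,0,0.013,0,-6.1,-0.2,85]
    - [0.015,0,0.011,0,-6.1,-0.2,85]

```text
t: 8.9
eef_pos: [548.4, 64.6, 173.3]
tcp_rot: [3.101, 0.916, 1.607]
ft_force: [0.5, -0.8, 0.3]
opening: 0.851
```

Run:
```python
from h import *
d=dirn(-140); G=boardpt(112)+12*d
snap('wrist','w6',None,1.4)
goto(G-40*d,tool(rx,d))
goto(G-100*d,tool(rx,d))
for a in(0,140):
  for b in(-32,32):
    for c in(-6,6): X=boardpt(a)+b*rx+c*dirn(-LEAN); print(a,b,'gold' if c>0 else 'dark',(proj('w6',X)*1.4).round())
for b in(-90,90): print('bar',b,[(proj('w6',rc+b*rx+h*ry+79*Z)*1.4).round() for h in(-6,6)])
```

```text
t 8.95 pos [546.6  65.4 167. ] z [ 0.07 -0.8  -0.6 ] y [1.   0.07 0.01] F [-2.4  1.1 -5.9] open 0.849 q [ 0.38  0.65  1.76 -0.92  1.28  0.86] dist 68 ang 3.4
[-0.0003,-0.0011,0.0338] [-0.0012,-0.0006,0.0338] 
 turn per row [0.83 1.51 0.11] n 2
t 8.95 pos [546.6  65.4 167. ] z [ 0.07 -0.8  -0.6 ] y [1.   0.07 0.01] F [-2.4  1.1 -5.9] open 0.849 q [ 0.38  0.65  1.76 -0.92  1.28  0.86] dist 9 ang 3.4
[-0.0038,-0.0006,0.0077] 
 turn per row [1.65 3.01 0.22] n 1
0 -32 dark [343. 167.]
0 -32 gold [341. 153.]
0 32 dark [435. 166.]
0 32 gold [436. 152.]
140 -32 dark [332. 336.]
140 -32 gold [330. 322.]
140 32 dark [454. 334.]
140 32 gold [457. 320.]
bar -90 [array([275., 241.]), array([270., 231.])]
bar 90 [array([587., 237.]), array([595., 227.])]
```

View pics/w6.png

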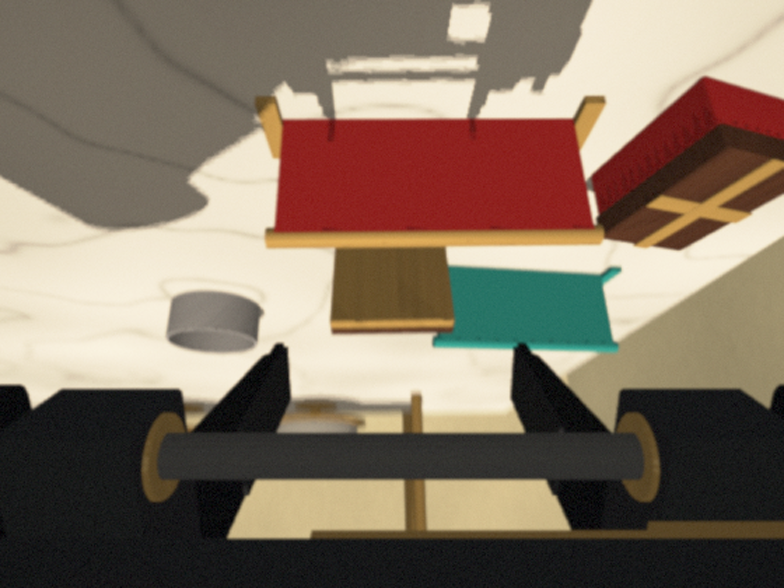

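The wrist view shows the gold face and top edge at row 320, columns 331 to 454. The prediction was (330,322) and (457,320), so the leaning pose is confirmed. I go in along the tool axis.

Call:
servo_tool:
  plan:
    - [-0.001,-0.001,0.03,1,2,0,85]
    - [-0.001,0,0.03,0.6,1,0,85]
    - [0,0,0.004,0,0,0,85]

```text
t: 9.2
eef_pos: [547.3, 17.0, 123.5]
tcp_rot: [-3.122, 0.87, 1.643]
ft_force: [-0.0, -0.1, 1.0]
opening: 0.848
```

Run:
```python
from h import *
d=dirn(-140); G=boardpt(112)+12*d
goto(G,tool(rx,d))
```

```text
t 9.2 pos [547.3  17.  123.5] z [ 0.04 -0.76 -0.64] y [ 1.    0.06 -0.01] F [-0.  -0.1  1. ] open 0.848 q [ 0.28  0.68  1.82 -0.95  1.15  0.86] dist 43 ang 1.0
[-0.0033,0.0005,0.0212] [-0.0033,0.0005,0.0212] 
 turn per row [ 0.02 -0.07  0.5 ] n 2
```

Call:
servo_tool:
  plan:
    - [-0.008,0,0.002,0,0,0.5,85]
    - [0,0,0.018,0,0,0.4,85]
    - [-0.001,0,0.018,0,0,0,85]
    - [0,0,0.002,0,0,0,85]

```text
t: 9.53
eef_pos: [548.9, -20.5, 107.2]
tcp_rot: [3.138, 0.867, 1.614]
ft_force: [0.0, 0.6, -0.1]
opening: 0.847
```

Run:
```python
from h import *
d=dirn(-140); G=boardpt(112)+12*d
goto(G,tool(rx,d))
```

```text
t 9.53 pos [548.9 -20.5 107.2] z [ 0.04 -0.76 -0.65] y [1.   0.05 0.  ] F [ 0.   0.6 -0.1] open 0.847 q [ 0.22  0.69  1.86 -1.02  1.09  0.91] dist 6 ang 0.3
[0.0051,0.0012,0.0033] 
 turn per row [ 0.1  -0.31 -0.07] n 1
```

Call:
servo_tool:
  plan:
    - [0.003,0,0.003,0,0,0,75]
    - [0,0,0,0,0,0,50]
    - [0,0,0,0,0,0,50]
    - [0,0,0,0,0,0,50]
    - [0,0,0,0,0,0,50]
    - [0,0,0,0,0,0,50]

```text
t: 10.03
eef_pos: [549.5, -19.4, 107.3]
tcp_rot: [3.131, 0.867, 1.608]
ft_force: [0.1, -5.3, -2.7]
opening: 0.674
```

Run:
```python
from h import *
s=log(); R=rot(s['tcp_rot']); B=Ro.from_matrix(np.c_[dirn(90-LEAN),np.cross(-dirn(-LEAN),dirn(90-LEAN)),-dirn(-LEAN)])
rel=R.inv().apply(boardpt(70)-s['eef_pos']); relR=(R.inv()*B)
np.savez('rel.npz',rel=rel,relR=relR.as_matrix()); print(s['opening'],s['ft_force'],rel.round(1)); print(relR.as_matrix().round(2))
goto(s['eef_pos']+[0,-8,12],R)
```

```text
0.6740402322598836 [ 0.12557968 -5.25440561 -2.6601366 ] [27.2  0.3 27.5]
[[-0.54 -0.   -0.84]
 [ 0.01 -1.    0.  ]
 [-0.84 -0.    0.54]]
t 10.03 pos [549.5 -19.4 107.3] z [ 0.04 -0.76 -0.65] y [1.   0.05 0.01] F [ 0.1 -5.3 -2.7] open 0.674 q [ 0.22  0.69  1.86 -1.02  1.09  0.91] dist 14 ang 0.0
[-0.0143,-0.0003,-0.0017] 
 turn per row [0. 0. 0.] n 1
```

Call:
servo_tool:
  plan:
    - [-0.01,0,0,0,0,0,40]
    - [-0.01,0,0,0,0,0,40]
    - [-0.015,0,-0.01,0,0,0,40]
    - [-0.023,0,-0.02,0,0,0,40]
    - [-0.023,0,-0.02,0,0,0,40]
    - [-0.023,0,-0.02,0,0,0,40]
    - [-0.023,0,-0.02,0,0,0,40]
    - [-0.015,0,-0.012,0,0,0,40]

```text
t: 10.7
eef_pos: [547.3, -35.1, 289.6]
tcp_rot: [-3.141, 0.864, 1.618]
ft_force: [-0.4, 0.5, -2.8]
opening: 0.671
```

Run:
```python
from h import *
snap('wrist','w7',None,1.0); snap('scene','s7',None,1.0)
d=np.load('rel.npz'); s=env.state(); R=rot(s['tcp_rot']); B=R*Ro.from_matrix(d['relR']); c=s['eef_pos']+R.apply(d['rel']); print('centre',c.round(),'u',B.as_matrix()[:,0].round(2))
im=cv2.imread('pics/s7.png'); iw=cv2.imread('pics/w7.png')
for a in(-70,70):
  for b in(-32,32):
    for e in(6,-6):
      X=c+B.apply([a,b,e])
      for n,m in(('s7',im),('w7',iw)):
        q=proj(n,X); cv2.circle(m,tuple(int(v) for v in q),1,(0,255,0) if e<0 else (255,0,0),-1)
cv2.imwrite('pics/c7.png',np.hstack([cv2.resize(im[60:260,190:390],(400,400),interpolation=cv2.INTER_CUBIC),cv2.resize(iw[120:320,180:380],(400,400),interpolation=cv2.INTER_CUBIC)]))
# target: final
fd=dirn(-33,pxv); print('F',s['ft_force'].round(1))
```

```text
centre [548. -38. 251.] u [-0.01  0.29  0.96]
F [ 0.2  0.2 -2.7]
```

View pics/c7.png

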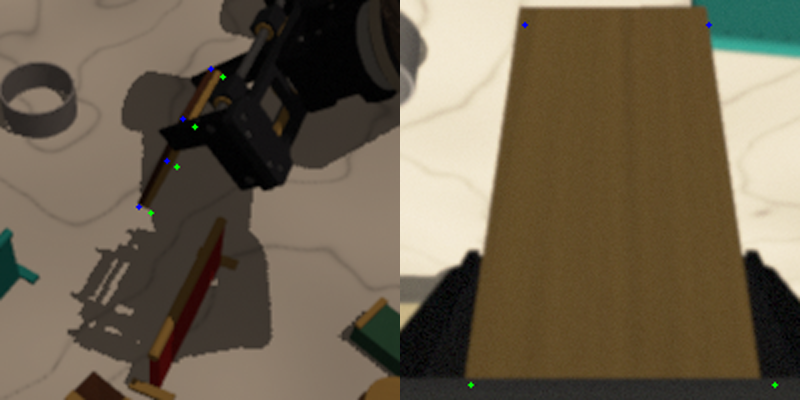

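The board was lifted free and is held, gold side toward the gripper. The wrist crop shows its far edge at row 8, columns 520 to 707, with the near end hidden by the gripper. I refine the held pose from these edges.

Run:
```python
from h import *
d=np.load('rel.npz'); s=env.state(); R=rot(s['tcp_rot']); B0=Ro.from_matrix(d['relR']); r0=d['rel']; p=s['eef_pos']
raw=lambda u,v: np.array([180+u/2,120+v/2])
far=[raw(520,8),raw(707,8)]; near=[raw(467,376),raw(760,376)]
def f(x,full=False):
    rel=r0+R.inv().apply(0*r0)+np.array([x[1],x[3],x[2]]); B=R*B0*Ro.from_euler('yz',[x[0],x[4]],degrees=True); c=p+R.apply(rel)
    P=lambda a,b: proj('w7',c+B.apply([a,b,-6]))
    F=sorted([P(-70,-32),P(-70,32)],key=lambda q:q[0]); N=sorted([P(70,-32),P(70,32)],key=lambda q:q[0]); o=[]
    for k in(0,1):
        o+=list(F[k]-far[k]); t=(near[k][1]-F[k][1])/(N[k][1]-F[k][1]); o.append((F[k]+t*(N[k]-F[k]))[0]-near[k][0])
    if full: return o,rel,B,c
    return o+[x[1]*.15,x[2]*.15,x[3]*.15,x[0]*.1,x[4]*.1]
print(np.round(f([0]*5,1)[0],1))
r=least_squares(f,[0]*5); o,rel,B,c=f(r.x,1); print(r.x.round(2),np.round(o,1))
print('centre',c.round(1),'u',B.as_matrix()[:,0].round(3)); np.savez('rel2.npz',rel=rel,relR=(R.inv()*B).as_matrix())
```

```text
[-198.7   -5.6 -197.6 -197.4   -5.8 -193.4]
[ -4.96  -6.04   6.49 111.4   17.47] [-5.  -8.7  1.2  1.9  8.  -0.3]
centre [660.1 -42.  252.2] u [-0.305  0.177  0.936]
```

```bash
cat > fit.py <<'E'
from h import *
d=np.load('rel.npz'); s=env.state(); R=rot(s['tcp_rot']); B0=Ro.from_matrix(d['relR']); r0=d['rel']; p=s['eef_pos']
raw=lambda u,v: np.array([180+(u-400)/2,120+v/2])
far=[raw(520,8),raw(707,8)]; near=[raw(467,376),raw(760,376)]
def f(x,full=False):
    rel=r0+np.array([x[1],x[3],x[2]]); B=R*B0*Ro.from_euler('yz',[x[0],x[4]],degrees=True); c=p+R.apply(rel)
    P=lambda a,b: proj('w7',c+B.apply([a,b,-6]))
    F=sorted([P(-70,-32),P(-70,32)],key=lambda q:q[0]); N=sorted([P(70,-32),P(70,32)],key=lambda q:q[0]); o=[]
    for k in(0,1):
        o+=list(F[k]-far[k]); t=(near[k][1]-F[k][1])/(N[k][1]-F[k][1]); o.append((F[k]+t*(N[k]-F[k]))[0]-near[k][0])
    if full: return o,rel,B,c
    return o+[x[1]*.15,x[2]*.15,x[3]*.15,x[0]*.1,x[4]*.1]
print(np.round(f([0]*5,1)[0],1))
r=least_squares(f,[0]*5); o,rel,B,c=f(r.x,1); print(r.x.round(2),np.round(o,1))
print('centre',c.round(1),'u',B.as_matrix()[:,0].round(3)); np.savez('rel2.npz',rel=rel,relR=(R.inv()*B).as_matrix())
E
python3 fit.py
```

```text
[ 1.3 -5.6  2.4  2.6 -5.8  6.6]
[ 0.16 -3.69  1.86 -1.6   0.25] [-0.  -0.  -0.   0.1 -0.   0.1]
centre [547.  -42.3 253. ] u [-0.015  0.291  0.957]
```

```bash
cat >> h.py <<'E'
def place(h,dx=0,dy=0,yaw=0):
    """tool pose putting the board centre h above its resting place, shifted dx,dy along plinth axes"""
    d=np.load('rel2.npz'); Rz=Ro.from_euler('z',yaw,degrees=True)
    B=Rz*Ro.from_matrix(np.c_[-pxv,pyv,-Z]); T=B*Ro.from_matrix(d['relR']).inv()
    return seat+[0,0,6+h]+dx*pxv+dy*pyv-T.apply(d['rel']),T
E
python3 - <<'E'
from h import *
P,T=place(110); print(P.round(),T.as_matrix()[:,2].round(2),T.as_matrix()[:,1].round(2))
goto(P,T,n=18)
s=env.state(); q=s['joints']; R=rot(s['tcp_rot']); w=(R.inv()*T).as_rotvec()
for k in np.linspace(0,1,7): q,e=ik(s['eef_pos']+k*(P-s['eef_pos']),R*Ro.from_rotvec(w*k),q); print(q.round(2),round(e,2))
P,T=place(0); print(ik(P,T,q))
E
```

```text
[506. 214. 142.] [ 0.28  0.79 -0.54] [ 0.94 -0.34 -0.  ]
t 10.8 pos [547.8 -35.2 290.1] z [ 0.04 -0.76 -0.65] y [1.   0.05 0.  ] F [ 0.2  0.2 -2.7] open 0.672 q [ 0.19  0.43  1.73 -0.9   1.3   0.55] dist 293 ang 108.5
[0.0153,-0.0017,-0.0052] [0.0157,-0.0021,-0.0037] [0.0159,-0.0025,-0.0020] [0.0160,-0.0029,-0.0004] [0.0159,-0.0033,0.0012] [0.0156,-0.0037,0.0028] [0.0151,-0.0041,0.0044] [0.0145,-0.0045,0.0059] [0.0137,-0.0048,0.0073] [0.0127,-0.0052,0.0087] [0.0117,-0.0055,0.0099] [0.0104,-0.0058,0.0110] [0.0091,-0.0060,0.0120] [0.0077,-0.0063,0.0129] [0.0062,-0.0065,0.0136] [0.0046,-0.0066,0.0141] [0.0030,-0.0067,0.0145] [0.0013,-0.0068,0.0147] 
 turn per row [-0.08  5.86  1.44] n 18
[ 0.19  0.43  1.73 -0.9   1.3   0.55] 0.0
[ 0.16  0.37  1.73 -0.61  1.16  0.47] 0.0
[ 0.09  0.33  1.77 -0.3   1.01  0.34] 0.0
[0.02 0.32 1.85 0.07 0.86 0.12] 0.0
[-0.06  0.34  1.96  0.54  0.76 -0.24] 0.0
[-0.13  0.42  2.09  1.08  0.79 -0.71] 0.0
[-0.16  0.58  2.21  1.52  0.98 -1.14] 0.0
(array([-0.15985018,  0.83327485,  2.22908337,  1.70140405,  0.99064397,
       -1.47533795]), np.float64(2.914565299610119e-13))
```

Call:
servo_tool:
  plan:
    - [0.015,-0.002,-0.005,0,5.9,1.4,40]
    - [0.016,-0.002,-0.004,0,5.9,1.4,40]
    - [0.016,-0.0025,-0.002,0,5.9,1.4,40]
    - [0.016,-0.003,0,0,5.9,1.4,40]
    - [0.016,-0.0035,0.001,0,5.9,1.4,40]
    - [0.0155,-0.0035,0.003,0,5.9,1.4,40]
    - [0.015,-0.004,0.0045,0,5.9,1.4,40]
    - [0.0145,-0.0045,0.006,0,5.9,1.4,40]

```text
t: 11.47
eef_pos: [526.1, 81.1, 221.2]
tcp_rot: [3.055, -0.004, 1.437]
ft_force: [-1.0, 1.6, -3.4]
opening: 0.672
```

Run:
```python
from h import *
goto(*place(110))
```

```text
t 11.47 pos [526.1  81.1 221.2] z [ 0.09 -0.01 -1.  ] y [ 0.99 -0.13  0.09] F [-1.   1.6 -3.4] open 0.672 q [ 0.03  0.32  1.83 -0.01  0.9   0.18] dist 156 ang 58.1
[0.0143,-0.0050,0.0085] [0.0131,-0.0053,0.0099] [0.0118,-0.0057,0.0113] [0.0103,-0.0060,0.0125] [0.0088,-0.0063,0.0135] [0.0071,-0.0065,0.0144] [0.0053,-0.0067,0.0150] [0.0034,-0.0069,0.0155] [0.0015,-0.0070,0.0157] 
 turn per row [-0.16  6.28  1.49] n 9
```

Call:
servo_tool:
  plan:
    - [0.0145,-0.005,0.0085,-0.2,6.3,1.5,40]
    - [0.013,-0.005,0.01,-0.2,6.3,1.5,40]
    - [0.012,-0.0055,0.0115,-0.2,6.3,1.5,40]
    - [0.0105,-0.006,0.0125,-0.2,6.3,1.5,40]
    - [0.009,-0.006,0.0135,-0.2,6.3,1.5,40]
    - [0.007,-0.0065,0.0145,-0.2,6.3,1.5,40]
    - [0.005,-0.0065,0.015,-0.2,6.3,1.5,40]
    - [0,0,0,0,0,0,40]

```text
t: 12.13
eef_pos: [509.2, 180.9, 156.9]
tcp_rot: [3.087, -0.781, 1.288]
ft_force: [0.3, -1.0, -2.8]
opening: 0.671
```

Run:
```python
from h import *
goto(*place(60))
```

```text
t 12.13 pos [509.2 180.9 156.9] z [ 0.25  0.66 -0.71] y [ 0.95 -0.32  0.04] F [ 0.3 -1.  -2.8] open 0.671 q [-0.15  0.46  2.14  1.23  0.82 -0.85] dist 73 ang 12.9
[-0.0121,-0.0081,0.0334] [-0.0159,-0.0076,0.0319] 
 turn per row [0.27 6.33 1.29] n 2
```

Call:
servo_tool:
  plan:
    - [-0.006,-0.004,0.0165,0.1,3.3,0.7,40]
    - [-0.007,-0.004,0.016,0.1,3.3,0.7,40]
    - [-0.008,-0.004,0.016,0.1,3.3,0.7,40]
    - [-0.009,-0.004,0.015,0.1,3,0.6,40]
    - [0,0,0,0,0,0,40]

```text
t: 12.55
eef_pos: [502.1, 212.2, 89.1]
tcp_rot: [-3.12, -0.997, 1.215]
ft_force: [0.0, 0.5, -2.7]
opening: 0.672
```

Run:
```python
from h import *
goto(*place(20))
snap('scene','s8',(330,180,470,310),1); snap('top','t8',None,1)
d=np.load('rel2.npz'); s=env.state(); R=rot(s['tcp_rot']); B=R*Ro.from_matrix(d['relR']); c=s['eef_pos']+R.apply(d['rel']); print('centre',c.round(1),'u',B.as_matrix()[:,0].round(2),'z',B.as_matrix()[:,2].round(2))
im=cv2.imread('pics/s8_raw.png'); it=cv2.imread('pics/t8_raw.png')
for X,col in [(c+B.apply([a,b,-6]),(0,255,0)) for a in(-70,70) for b in(-32,32)]+[(seat+a*pxv+b*pyv,(255,0,0)) for a in(-84,84) for b in(-25,25)]:
    for n,m in(('s8',im),('t8',it)): q=proj(n,X); m[int(round(q[1])),int(round(q[0]))]=col
cv2.imwrite('pics/c8.png',np.hstack([cv2.resize(im[180:300,340:460],(400,400),interpolation=cv2.INTER_NEAREST),cv2.resize(cv2.convertScaleAbs(it[190:280,130:220],alpha=1.6),(400,400),interpolation=cv2.INTER_NEAREST)]))
```

```text
t 12.55 pos [502.1 212.2  89.1] z [ 0.27  0.79 -0.54] y [ 0.94 -0.33 -0.01] F [ 0.   0.5 -2.7] open 0.672 q [-0.16  0.7   2.23  1.59  0.98 -1.3 ] dist 37 ang 0.7
[-0.0298,0.0034,0.0222] 
 turn per row [-0.54  0.33 -0.34] n 1
centre [514.5 247.6  95.7] u [-0.33 -0.94  0.01] z [-0.01 -0.   -1.  ]
```

View pics/c8.png

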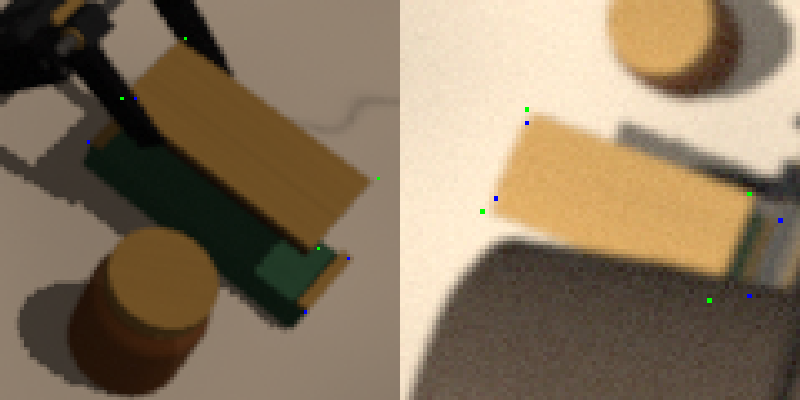

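In c8 the scene half shows the board gold side up over the plinth, with corners at (185,40), (372,182) and (307,250). The top half has its free end at (537,113) to (492,212), about 2 px right of the arm-based prediction. The lips leave only ±6 mm, so I fit the offset in code, board against plinth, in both cameras.

```bash
cat > fit2.py <<'E'
from h import *
import sys
from scipy.optimize import minimize
def quad(c,ang,a0,a1,hw):
    e=np.array([np.cos(ang),np.sin(ang),0]); f=np.array([-e[1],e[0],0]); return [c+a0*e-hw*f,c+a1*e-hw*f,c+a1*e+hw*f,c+a0*e+hw*f]
def score(ch,name,P,sides,w=2.5):
    # mean step of channel across given polygon sides, sampled inside minus outside
    q=np.array([proj(name,X) for X in P]); cen=q.mean(0); tot=0
    for i in sides:
        a,b=q[i],q[(i+1)%4]; t=np.linspace(.08,.92,40)[:,None]; m=a+t*(b-a); n=np.array([-(b-a)[1],(b-a)[0]]); n/=np.linalg.norm(n)
        if n@(cen-a)<0:n=-n
        for k in(1,2,w):
            I=m+k*n; O=m-k*n
            g=lambda p: cv2.remap(ch,p[:,0].astype(np.float32)[None],p[:,1].astype(np.float32)[None],cv2.INTER_LINEAR).mean()
            tot+=(g(I)-g(O))
    return tot
def load(n,sgn):
    im=cv2.imread('pics/%s_raw.png'%n).astype(np.float32); c=(im[:,:,2]-im[:,:,0]) if sgn=='gold' else (im[:,:,1]-im[:,:,2])
    return cv2.GaussianBlur(c,(0,0),.7)
def search(f,x0,st):
    r=max((minimize(lambda x:-f(x),np.array(x0)+np.array(s),method='Nelder-Mead',options=dict(initial_simplex=np.array(x0)+np.array(s)+np.vstack([np.zeros(len(st)),np.diag(st)]))) for s in([0]*len(st),[v/2 for v in st],[-v/2 for v in st])),key=lambda r:-r.fun); return r.x,-r.fun
# sides: 0 = long -f, 1 = far end(a1), 2 = long +f, 3 = near end
G=load('top0','green')
x,v=search(lambda x:score(G,'top0',quad(np.array([517+x[0],249+x[1],30]),pa+x[2],-76,76,25),(0,1,2,3)),[0,0,0],[6,6,.05]); print('plinth top cam',(517+x[0]).round(1),(249+x[1]).round(1),np.degrees(pa+x[2]).round(2),v.round(1))
Gs=load('scene0','green')
y,v=search(lambda x:score(Gs,'scene0',quad(np.array([517+x[0],249+x[1],30]),pa+x[2],-76,76,25),(0,1,3)),[0,0,0],[6,6,.05]); print('plinth scene cam',(517+y[0]).round(1),(249+y[1]).round(1),np.degrees(pa+y[2]).round(2),v.round(1))
d=np.load('rel2.npz'); s=env.state(); R=rot(s['tcp_rot']); B=R*Ro.from_matrix(d['relR']); c=s['eef_pos']+R.apply(d['rel']); u=-B.as_matrix()[:,0]; an=np.arctan2(u[1],u[0])
nt,ns=sys.argv[1:3]
D,S=load(nt,'gold'),load(ns,'gold')
print('board arm',c.round(1),np.degrees(an).round(2))
for z in(0,-4,-8):
    P=lambda x:quad(c+[x[0],x[1],6+z],an+x[2],10,70,32)
    x,v=search(lambda x:score(D,nt,P(x),(0,1,2)) ,[0,0,0],[6,6,.05]); y,w=search(lambda x:score(S,ns,P(x),(0,1,2)),[0,0,0],[6,6,.05])
    print('z',z,'top',x[:2].round(1),np.degrees(x[2]).round(2),v.round(1),'scene',y[:2].round(1),np.degrees(y[2]).round(2),w.round(1))
E
python3 fit2.py t8 s8
```

```text
plinth top cam 516.8 250.0 70.55 336.5
plinth scene cam 517.9 250.2 70.38 281.0
board arm [514.5 247.6  95.7] 70.76
z 0 top [-0.8 -3.1] -0.45 347.0 scene [ 2.8 -3.1] -0.89 392.0
z -4 top [-0.3 -2. ] -0.07 347.2 scene [ 0.3 -2.4] -0.69 390.1
z -8 top [-0.2 -1. ] -0.45 347.3 scene [-2.5 -1.5] -0.8 387.6
```

Both cameras put the plinth at (517.3, 250.1), 70.5°. The board really sits about (0, −2.2, −4) mm from the arm estimate, so I update and descend.

```bash
cat >> h.py <<'E'
seat=np.array([517.3,250.1,30.])
E
python3 - <<'E'
from h import *
d=np.load('rel2.npz'); s=env.state(); R=rot(s['tcp_rot']); np.savez('rel2.npz',rel=d['rel']+R.inv().apply([0,-2.2,-4]),relR=d['relR'])
goto(*place(15),n=3)
E
```

```text
t 12.65 pos [503.3 211.8  91.9] z [ 0.27  0.79 -0.54] y [ 0.94 -0.33 -0.01] F [-0.4 -0.2 -2.2] open 0.671 q [-0.16  0.69  2.23  1.59  0.97 -1.29] dist 41 ang 0.6
[-0.0105,0.0004,0.0089] [-0.0105,0.0004,0.0089] [-0.0105,0.0003,0.0089] 
 turn per row [-0.12  0.13 -0.04] n 3
```

Call:
servo_tool:
  plan:
    - [-0.0105,0,0.009,-0.1,0.1,0,40]
    - [-0.0105,0,0.009,-0.1,0.1,0,40]
    - [-0.0105,0,0.009,-0.1,0.1,0,40]
    - [0,0,0,0,0,0,40]
    - [0,0,0,0,0,0,40]

```text
t: 13.07
eef_pos: [506.8, 216.7, 57.2]
tcp_rot: [3.135, -0.992, 1.244]
ft_force: [0.2, -0.2, -2.3]
opening: 0.669
```

```bash
python3 - <<'E'
from h import *
print(env.state()['eef_pos'])
snap('scene','s9'); snap('top','t9')
goto(*place(8),n=2)
E
python3 fit2.py t9 s9 | tail -4
```

```text
[506.79001308 216.74584154  57.1595081 ]
t 13.17 pos [506.9 216.7  57.4] z [ 0.28  0.79 -0.55] y [ 0.95 -0.33  0.  ] F [ 0.1 -0.  -1.9] open 0.673 q [-0.15  0.77  2.22  1.66  0.97 -1.4 ] dist 13 ang 0.9
[-0.0057,-0.0005,0.0035] [-0.0058,-0.0005,0.0034] 
 turn per row [-0.13  0.28  0.3 ] n 2
board arm [518.  250.3  57.1] 71.03
z 0 top [0.4 4. ] -2.47 142.3 scene [-0.6 -0.1] -0.96 428.3
z -4 top [0.7 5.4] -3.0 142.4 scene [-3.2  0.7] -1.2 427.1
z -8 top [0.9 6.5] -3.36 142.4 scene [-5.6  1.5] -1.02 425.1
```

The scene fit at 20 mm above the seat puts the board centre within 1 mm of the seat and yaw within 1°. The top fit is poor here because of gold lip against gold board, so I discount it. I lower gently.

Call:
servo_tool:
  plan:
    - [-0.006,0,0.004,0,0.2,-0.2,40]
    - [-0.006,0,0.004,0,0.2,-0.2,40]
    - [-0.004,0,0.0025,0,0,0,40]
    - [0,0,0,0,0,0,40]

```text
t: 13.5
eef_pos: [508.0, 216.4, 39.6]
tcp_rot: [3.113, -1.0, 1.267]
ft_force: [-0.2, 0.1, -1.8]
opening: 0.669
```

```bash
python3 - <<'E'
from h import *
snap('scene','s10'); snap('top','t10')
goto(*place(0),n=2)
E
python3 fit2.py t10 s10 | tail -4
```

```text
t 13.6 pos [508.  216.5  40.1] z [ 0.28  0.79 -0.54] y [ 0.95 -0.32  0.02] F [-0.1  0.1 -1.6] open 0.671 q [-0.15  0.81  2.22  1.69  0.98 -1.46] dist 5 ang 1.3
[-0.0019,-0.0010,0.0009] [-0.0019,-0.0010,0.0009] 
 turn per row [-0.08  0.06  0.65] n 2
board arm [518.9 250.2  40. ] 71.33
z 0 top [-11.1  -7.4] -1.8 5.8 scene [-0.5 -0.6] -0.83 442.9
z -4 top [-11.   -6.7] -2.06 5.8 scene [-2.9  0.2] -0.65 442.1
z -8 top [-10.6  -5.8] -1.55 5.7 scene [-5.5  1.1] -0.84 441.0
```

Call:
servo_tool:
  plan:
    - [-0.002,-0.0005,0.001,0,0,0.6,40]
    - [-0.0025,-0.0005,0.0015,0,0,0.6,40]
    - [0,0,0,0,0,0,40]

```text
t: 13.85
eef_pos: [506.8, 216.5, 34.5]
tcp_rot: [-3.134, -1.001, 1.224]
ft_force: [0.4, 0.2, -1.5]
opening: 0.67
```

Run:
```python
from h import *
goto(*place(0),n=2)
```

```text
t 13.85 pos [506.8 216.5  34.5] z [ 0.28  0.79 -0.54] y [ 0.94 -0.33 -0.  ] F [ 0.4  0.2 -1.5] open 0.67 q [-0.15  0.83  2.22  1.7   0.99 -1.46] dist 2 ang 0.2
[0.0006,-0.0004,-0.0005] [0.0006,-0.0004,-0.0005] 
 turn per row [-0.08  0.06 -0.03] n 2
```

No contact yet, so I go slightly further.

Call:
servo_tool:
  plan:
    - [-0.002,0,0.001,0,0,0,40]
    - [0,0,0,0,0,0,40]
    - [0,0,0,0,0,0,40]

```text
t: 14.1
eef_pos: [506.6, 216.3, 31.9]
tcp_rot: [-3.132, -1.001, 1.223]
ft_force: [0.1, 0.2, -1.9]
opening: 0.668
```

Call:
servo_tool:
  plan:
    - [-0.002,0,0.001,0,0,0,40]
    - [0,0,0,0,0,0,40]
    - [0,0,0,0,0,0,40]

```text
t: 14.35
eef_pos: [506.7, 216.1, 30.0]
tcp_rot: [-3.133, -1.002, 1.224]
ft_force: [-0.5, -0.9, -0.5]
opening: 0.673
```

```bash
python3 - <<'E'
from h import *
snap('scene','s11')
goto(*place(0),n=2)
E
python3 fit2.py t10 s11 | tail -4
```

```text
t 14.4 pos [506.6 216.1  30. ] z [ 0.28  0.8  -0.54] y [ 0.94 -0.33 -0.  ] F [-0.3 -0.7  0.3] open 0.673 q [-0.15  0.84  2.22  1.7   0.99 -1.47] dist 6 ang 0.2
[0.0026,-0.0004,-0.0015] [0.0026,-0.0004,-0.0015] 
 turn per row [-0.08  0.02 -0.03] n 2
board arm [518.  249.7  30. ] 70.61
z 0 top [-9.6 -4.9] -1.05 5.7 scene [-1.  0.] -0.92 451.4
z -4 top [-9.6 -4.6] -1.29 5.6 scene [-3.3  0.7] -0.85 450.9
z -8 top [-9.2 -3.2] -1.3 5.5 scene [-5.9  1.5] -0.94 450.2
```

Contact (Fz rose by about 2 N), with the fit centred within 2 mm. Releasing.

Call:
servo_tool:
  plan:
    - [0,0,0,0,0,0,69]
    - [0,0,0,0,0,0,71]
    - [0,0,0,0,0,0,74]
    - [0,0,0,0,0,0,77]
    - [0,0,0,0,0,0,78]
    - [0,0,0,0,0,0,78]

```text
t: 14.9
eef_pos: [506.9, 216.2, 30.5]
tcp_rot: [-3.135, -1.003, 1.225]
ft_force: [-0.6, -0.1, -0.3]
opening: 0.776
```

```bash
python3 - <<'E'
from h import *
snap('scene','s12')
s=env.state(); R=rot(s['tcp_rot']); goto(s['eef_pos']-100*R.as_matrix()[:,2],R)
E
python3 fit2.py t10 s12 | tail -4
```

```text
t 14.95 pos [506.9 216.3  30.5] z [ 0.28  0.8  -0.54] y [ 0.94 -0.33 -0.  ] F [-0.2  0.8 -1. ] open 0.78 q [-0.15  0.84  2.22  1.7   0.99 -1.47] dist 100 ang 0.0
[0.0000,-0.0000,-0.0333] [0.0000,-0.0000,-0.0333] [0.0000,-0.0000,-0.0333] 
 turn per row [0. 0. 0.] n 3
board arm [518.2 249.8  30.5] 70.61
z 0 top [-9.8 -5.1] -1.25 5.7 scene [-0.7 -0.4] -0.76 449.7
z -4 top [-9.8 -4.9] -1.24 5.6 scene [-3.2  0.4] -0.69 449.6
z -8 top [-9.3 -4.2] -0.87 5.5 scene [-5.7  1.2] -0.89 448.8
```

Call:
servo_tool:
  plan:
    - [0,0,-0.01,0,0,0,78]
    - [0,0,-0.02,0,0,0,78]
    - [0,0,-0.033,0,0,0,78]
    - [0,0,-0.035,0,0,0,78]
    - [-0.02,0,-0.03,0,0,0,78]
    - [-0.025,0,-0.02,0,0,0,78]
    - [-0.025,0,0,0,0,0,78]
    - [0,0,0,0,0,0,78]

```text
t: 15.62
eef_pos: [448.3, 55.0, 54.7]
tcp_rot: [3.141, -1.0, 1.236]
ft_force: [-1.1, 0.7, -0.5]
opening: 0.782
```

```bash
python3 - <<'E'
from h import *
snap('scene','s13'); snap('top','t13'); print(env.state()['eef_pos'],env.state()['ft_force'])
a=cv2.imread('pics/s13_raw.png'); b=cv2.convertScaleAbs(cv2.imread('pics/t13_raw.png'),alpha=1.5)
cv2.imwrite('pics/c13.png',np.hstack([cv2.resize(a[170:310,310:450],(400,400),interpolation=cv2.INTER_CUBIC),cv2.resize(b[120:330,150:430],(400,300)) if 0 else cv2.resize(b[130:330,145:345],(400,400))]))
import fit2
E
cat > fit3.py <<'E'
import sys; sys.argv=['x','t13','s13']
from fit2 import *
for n,ch in(('t13',D),('s13',S)):
    P=lambda x:quad(np.array([517.3+x[0],250.1+x[1],42]),pa+x[2],-70,70,32)
    x,v=search(lambda x:score(ch,n,P(x),(0,1,2,3) if n=='s13' else (0,2)),[0,0,0],[6,6,.05]); print(n,'err',x[:2].round(1),'along',(x[:2]@pxv[:2]).round(1),'yaw',np.degrees(x[2]).round(2),v.round(1))
E
python3 fit3.py | tail -2
```

```text
[448.63678367  57.22586845  56.52188588] [-0.15231982 -0.23560751  0.33177104]
plinth top cam 516.8 250.0 70.55 336.5
plinth scene cam 517.9 250.2 70.38 281.0
t13 err [-0.4 -6.8] along -6.6 yaw -0.33 233.5
s13 err [ 4.1 -1. ] along 0.4 yaw -0.34 485.0Traceback (most recent call last):
  File "<stdin>", line 5, in <module>
  File "fit2.py", line 28, in <module>
    nt,ns=sys.argv[1:3]
    ^^^^^
ValueError: not enough values to unpack (expected 2, got 0)
```

View pics/c13.png

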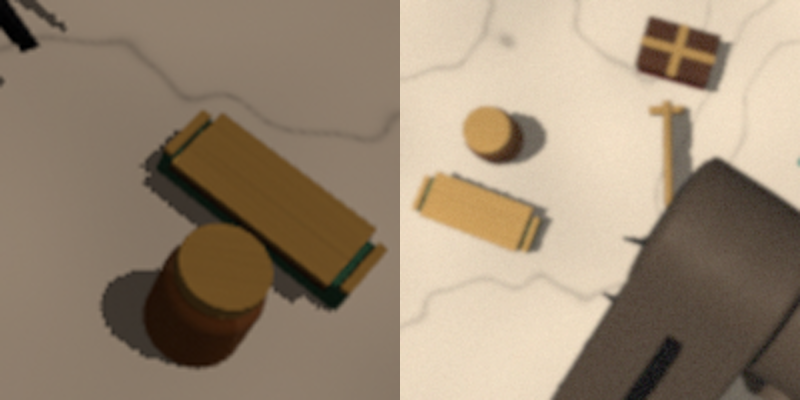

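The last picture shows the board gold side up on the plinth between the brass lips, with green slivers at (345,270) on the right end and (190,140) on the left. The tub, box and rail are unmoved. The two along-axis fits disagree, though the top fit used no end edges, so I check the end gaps numerically.

Run:
```python
from h import *
for n in('s13','t13'):
    im=cv2.GaussianBlur(cv2.imread('pics/%s_raw.png'%n).astype(np.float32),(0,0),.5); c=im[:,:,2]-im[:,:,1]
    for sgn in(-1,1):
        row=[]
        for a in range(60,90,2):
            q=np.array([proj(n,seat+sgn*a*pxv+b*pyv+[0,0,5]) for b in range(-18,19,3)],np.float32)
            row.append(int(cv2.remap(c,q[:,0][None],q[:,1][None],1).mean()))
        print(n,sgn,row)
# bystanders: shift between the first and last top pictures
a=cv2.imread('pics/top0_raw.png');b=cv2.imread('pics/t13_raw.png')
for k,(x0,y0,x1,y1) in dict(tub=(170,175,220,220),box=(258,130,312,178),ring=(365,270,425,325)).items():
    print(k,cv2.phaseCorrelate(cv2.cvtColor(a,6)[y0:y1,x0:x1].astype(float),cv2.cvtColor(b,6)[y0:y1,x0:x1].astype(float)))
```

```text
s13 -1 [29, 29, 29, 29, 28, 22, 9, 9, 22, 29, 29, 26, 19, 15, 15]
s13 1 [30, 30, 30, 30, 26, 6, -16, -16, 3, 23, 30, 29, 25, 19, 16]
t13 -1 [29, 28, 28, 27, 24, 20, 14, 11, 14, 19, 23, 24, 20, 14, 8]
t13 1 [30, 29, 28, 26, 21, 15, 12, 15, 21, 25, 24, 21, 17, 14, 12]
tub ((0.00423226239144725, 0.4888271815283147), 1.1456010985290053)
box ((-0.03492872713462347, 0.01621967435313465), 1.108563807085337)
ring ((29.2922361639555, 1.5106829759104805), 0.08768032104125764)
```

Run:
```python
from h import *
a=cv2.imread('pics/scene0_raw.png',0).astype(float);b=cv2.imread('pics/s13_raw.png',0).astype(float)
t=a[88:132,184:234].astype(np.float32); r=cv2.matchTemplate(b[70:150,165:255].astype(np.float32),t,cv2.TM_CCOEFF_NORMED); print('ring',cv2.minMaxLoc(r),'expected (19,18)')
s=env.state(); print(s['ft_force'].round(1),s['t']); print(env.job_done())
```

```text
ring (-0.32526150345802307, 0.6244542002677917, (25, 6), (19, 18)) expected (19,18)
[-0.2 -0.2  0.3] 15.7167
the job is handed in; nothing more can be done
None
```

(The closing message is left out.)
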